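Re-tension the quick-release tape spindle

ROBOT

A 6-joint arm with a two-finger parallel gripper is mounted at the origin on a cart in front of the work surface, level with it; the furniture and walls round the work are solid. World frame = base frame: x ahead of the robot, y to its left, z up, the work surface at z = 0. Lengths are in m, angles in rad, forces in N, time in s.
With the tool pointing down it reaches from about 0.25 to 0.8 m from the base axis. Payload 8.5 kg.
Tool frame: the origin (TCP) lies at the very end of the fingers, on their centre line; the grasp point (between the pads) lies 19 mm behind it; x points along the fingers, y is the direction in which the jaws open and shut, and the axes are right-handed (so a half turn about x gives the same grasp; the last joint's range is limited). The gripper opens to 85 mm and grips with 20 to 120 N. Pads are 22 mm wide; open, the fingers measure 114 mm over their backs; the gripper's body (76 mm by 85 mm) begins 54 mm behind the grasp point. The pads swing forward as they close: fully open they stand 13 mm farther back than shut.
Start: joints at [-1.242, 0.238, -0.013, 1.319, 0, 1.571], TCP at [0.17, -0.497, 0.231] pointing down, gripper open.
Joint ranges: [-2.66, 2.66], [-1.03, 1.9], [-1.14, 1.46], [-1.82, 2.27], [-1.45, 1.34], [-3.14, 3.14]. Speed limits (rad/s): [2.22, 2.22, 2.79, 3.14, 3.14, 3.14].

INTERFACE

Orientations are given as a unit quaternion [x, y, z, w].
In Python, from plant import manip gives the robot as it stands. The module is installed in compiled form; this text tells all that it offers.
- The arm moves only by the tool send_rows, never from a script. Its arguments are lists of equal length, an entry for each row: "offset": the shift along the world's x, y, z as a fraction of full scale, a list of three; "rotation": the turn, a rotation vector about the world's x, y, z as a fraction of full scale, a list of three. A call has 1 to 20 rows; each row shifts and turns the commanded pose from where the row before left it; what a row does not reach is not made up. Full scale, the value 1, is 250 mm for a shift and 2 rad for a turn. A row lasts 1/10 s, in which the tool goes at most 50 mm and 8.59 degrees, less where a joint would pass 70% of its speed; a pose out of reach is approached as far as the arm can. A call with a number of a shift or a turn outside -1 to 1 is refused whole. A call with a gripper value outside its range is refused whole. "fingers" is the opening, from 0 (shut) to 1 (fully open), set as the call begins (left out, the last holds). The fingers move at their own pace and stop on an object; "force" is the grip in N (left out, the last holds). Time passes only in rows, so rows that do not move let the fingers close. It gives the time, the measured TCP pose, the force and the opening at its end, in the units of the state.
- manip.state(): the state, without advancing time (a new reading comes with each control period).
- manip.read_camera(name): name is "scene" or "top" or "wrist"; returns (picture, depth): 420x560x3 uint8, red, green, blue; 420x560 float32, m along the optical axis (not along the pixel's ray), 0 where there is no reading.
- manip.calibration(name): a dict with "K" (3x3 intrinsics, pixels), "pose" (4x4, takes a point from camera to world coordinates). Camera axes: x right, y down, z forward; pixel columns grow to the right and rows downward; lengths in m; the calibration is good to about 2 mm. A picture is of the moment at which its call begins: read the wrist's pose just before it. calibration takes no time and is no camera call; for the wrist camera it gives the pose at the moment of the call.
- manip.sign_off(): hands the job in, once; it reports no verdict.
Trained networks look in the newest picture that a camera, given by its name, has taken for a name from the list of things; names that differ only in an ending like _2 or _b are one class to them, and where a whole thing is asked for, a point or a joint stands for the part that bears it (a point fixed in the world has none). Each returns a list of dicts, best first, with "score" (0 to 1); they miss things now and then, are a little off and sometimes report something else, mostly with a low value. They report only what shows in the picture. A call takes as long as a camera call.
- manip.look_for(target, camera): "xyz" ([x, y, z] in m, in the coordinates of the camera as it stood for that picture, good to about 4 mm: the middle of the surface that is visible of it).
- manip.trace(target, camera): "pixels" (420x560 bool, what is visible of it).
- manip.mark_of(target, camera): "xyz" ([x, y, z] in m, in the coordinates of the camera as it stood for that picture, good to about 4 mm: a listed point, or the origin of a listed thing).
The state is a dict: "clock": time; "q": joint angles; "joint_velocities": joint speeds; "joint_efforts": joint torques, N m; "position": TCP position; "eef_rot": TCP orientation; "contact_force": force on the tool from outside, world axes, zero at the start; "ft_torque": the same for the moment, N m; "grip_width": finger opening in m.
Only numpy, scipy, OpenCV 4.12 (cv2) and the standard library are available. Lean on these libraries where they do the work, as an engineer would, in place of code of your own. Each camera call takes 0.05 s, during which the arm holds its last target.

TASK

The tape roll sits loose on its quick-release spindle although the cam lever is shut. Flip the lever fully up to open it, screw the hexagonal nut down until you feel its round plate just bear lightly on the roll, then flip the lever fully down again so that the spring holds the roll firmly without being overtightened. Let go, and leave the stone points standing where they are.

Things in the scene. Friction and masses are not known exactly. Their poses are not given: they have to be found in the camera images.
- spindle_stand: grey metal stand fixed on the table: round foot 132 mm across with a tongue to its -x side. Origin on the table on the spindle's vertical axis; z up. From above, on the axis: steel hexagonal nut, round aluminium pressure plate 92 mm across, tape roll, black rubber spring seat. Only the lever and the nut are handled.
- lever_pivot (a point): pivot of the cam lever, 92 mm from the spindle's axis toward the stand's -x, 46 mm above the table; the hinge axis is the stand's y. Two cheeks 33 mm wide over all stand either side of it, up to 60 mm high.
- lever_grip (a point): point on the lever to take it by: 62 mm from the pivot, on the lever's centre line. The lever is a dark steel bar 14 mm wide (along the hinge axis) and 10 mm thick, its end 80 mm from the pivot.
- cam_lever (a joint): lever angle in rad: 0 is shut, lying level 46 mm above the table and pointing to the stand's -x (away from the spindle); 1.5 is open, almost upright. It stays where it is left (stiff pivot, about 2 N at the grip). Opening lifts stud, nut and plate by 3 mm; shutting pulls them down again by 3 mm.
- adjusting_nut: steel hexagonal nut on the spindle's axis, 30 mm across flats, 26 mm high, on a neck that carries the round pressure plate (92 mm across, turns with it). Origin at the centre of the hexagon's underside; x axis square to a pair of flats, as are the directions 60 and 120 degrees from it. How far the plate sits below the nut differs from stand to stand by about 1 mm.
- tape_roll: roll of masking tape 103 mm across, 25 mm high, lying flat on the spring seat between six lugs. Origin at the centre of its underside, 27 mm above the table.
- amethyst_point: bystander: purple stone point 31x27x70 mm standing on the table. Origin at its foot.
- jade_point: bystander: green stone point 27x28x75 mm standing on the table. Origin at its foot.
- citrine_point: bystander: yellow stone point 29x27x60 mm standing on the table. Origin at its foot.
- nut_grip (a point): point on the nut's axis at mid height of the hexagon, about 90 mm above the table; the plate's top is about 33 mm below it. Clockwise from above goes down 1.6 mm per rad. Turning takes about 0.05 N m while free. With the lever open the plate starts 3 to 6 mm above the roll; when it bears on it, the moment climbs past 0.13 N m within about half a rad (the spring seat gives 1 mm per 8 N).

How it is judged:
On the way, in this order (a step that is already met when the one before it is completed fails the run):
1. the lever is flipped open (past 1.3 rad) while the roll is still loose (value of joint cam_lever above 1.3 rad and contact force between adjusting_nut and tape_roll below 0.3 N), for 0.2 s.
2. with the lever still open, the nut is screwed down until its plate bears on the roll (value of joint cam_lever above 1.2 rad and contact force between adjusting_nut and tape_roll above 0.5 N), for 0.2 s.
3. the lever is shut on the set nut (value of joint cam_lever below 0.1 rad), for 0.2 s.
At the end, for the whole second after the job is handed in: The lever is shut (within 0.1 rad), the plate presses the roll with 14 to 40 N, and the roll is at rest (value of joint cam_lever below 0.1 rad and contact force between adjusting_nut and tape_roll between 14 and 40 N and linear speed of tape_roll below 0.01 m/s); the robot touches nothing.
It fails at once if the roll is squeezed with more than 60 N (contact force between adjusting_nut and tape_roll above 60 N).
It fails at once if a stone point is knocked over or pushed more than 30 mm (angle between any of amethyst_point, jade_point, citrine_point's own z axis and vertical above 0.5 rad or distance of any of amethyst_point, jade_point, citrine_point from where it was at the start of the episode above 0.03 m).
It also fails if it takes over 70 s, if anything falls off the work surface, if the arm or the gripper's body presses on something with over 40 N, if the wrist force passes 120 N, or if a joint passes its speed limit or range.

## Working session

There is one attempt and no reset: what is moved stays moved. The work goes in short steps, Python scripts to look and compute and a tool call to move; the robot and the scene stay as the last step left them, time stands still between calls to the robot, and variables do not carry over. Pictures are saved under pics/ and viewed, and the job is handed in when it is done.

Besides the shell and the picture viewer there is one more tool, called after "Request:" by a JSON object that holds its "op" and its "data", one argument or row to a line. send_rows: Moves the arm, as the interface text tells. Shift numbers are shares of 250 mm and turn numbers shares of 2 rad, none past 1 either way. Its arguments: {"type":"object","properties":{"offset":{"type":"array"},"rotation":{"type":"array"},"fingers":{"type":"number"},"force":{"type":"number"}},"required":["offset","rotation"]}

```bash
mkdir -p pics; ls; cat > h.py <<'E'
import numpy as np, cv2
from scipy.spatial.transform import Rotation as R
from plant import manip
def shot(cam,name):
    C=manip.calibration(cam); p,d=manip.read_camera(cam)
    cv2.imwrite(f'pics/{name}.png',p[:,:,::-1]); return p,d,C
def w(C,x): return (np.array(C['pose'])@np.r_[x,1])[:3]
def st():
    s=manip.state()
    print('t',round(s['clock'],2),'q',np.round(s['q'],3),'p',np.round(s['position'],4),'R',np.round(R.from_quat(s['eef_rot']).as_matrix(),3).tolist(),'F',np.round(s['contact_force'],2),'T',np.round(s['ft_torque'],3),'g',round(s['grip_width'],4))
E
python3 - <<'E'
from h import *
st()
for cam in ['scene','top']:
    p,d,C=shot(cam,cam+'0')
    print(cam,np.round(C['pose'],3).tolist())
    for t in ['spindle_stand','lever_pivot','lever_grip','adjusting_nut','nut_grip','tape_roll','amethyst_point','jade_point','citrine_point']:
        r=manip.mark_of(t,cam)
        print(t,[(round(a['score'],2),np.round(w(C,a['xyz']),3).tolist()) for a in r[:2]])
E
```

```text
pics
t 0.0 q [-1.242  0.239 -0.014  1.319 -0.     1.571] p [ 0.1694 -0.4965  0.2307] R [[-0.0, 0.323, -0.946], [0.001, -0.946, -0.323], [-1.0, -0.001, 0.0]] F [-0.55  0.2   0.51] T [-0.001 -0.051 -0.017] g 0.0855
scene [[0.901, -0.201, 0.384, 0.254], [-0.433, -0.398, 0.808, -0.441], [-0.009, -0.895, -0.446, 0.462], [0.0, 0.0, 0.0, 1.0]]
spindle_stand [(0.81, [0.576, 0.292, -0.002])]
lever_pivot [(0.58, [0.562, 0.206, 0.045])]
lever_grip [(0.77, [0.554, 0.14, 0.047]), (0.47, [0.583, 0.297, 0.079])]
adjusting_nut [(0.92, [0.583, 0.296, 0.077])]
nut_grip [(0.89, [0.582, 0.289, 0.091]), (0.26, [0.58, 0.289, -0.002])]
tape_roll [(0.57, [0.579, 0.295, 0.023])]
amethyst_point [(0.94, [0.443, 0.078, -0.004]), (0.68, [0.551, 0.139, 0.046])]
jade_point [(0.69, [0.714, 0.217, -0.002])]
citrine_point [(0.72, [0.561, 0.459, -0.0])]
top [[0.008, -0.994, 0.112, 0.462], [-1.0, -0.009, -0.012, 0.266], [0.013, -0.112, -0.994, 1.102], [0.0, 0.0, 0.0, 1.0]]
spindle_stand [(0.64, [0.579, 0.293, -0.001])]
lever_pivot [(0.57, [0.565, 0.203, 0.045])]
lever_grip []
adjusting_nut [(0.8, [0.577, 0.292, 0.078])]
nut_grip [(0.93, [0.581, 0.292, 0.091])]
tape_roll []
amethyst_point [(0.52, [0.442, 0.072, 0.002])]
jade_point [(0.54, [0.713, 0.207, 0.001])]
citrine_point [(0.64, [0.565, 0.458, -0.003])]
```

View pics/scene0.png

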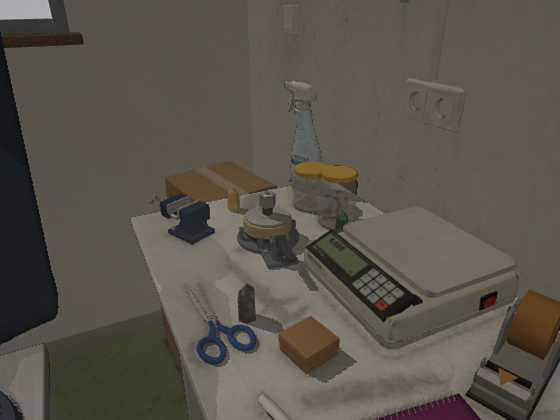

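View pics/top0.png

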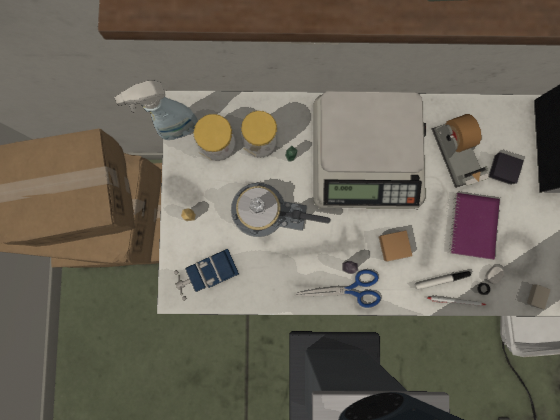

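The stand sits at about (258,208) in the top view. Its lever points right to (328,219), i.e. toward world -y, with the scale and jars beside it. Next I'll get finer geometry from depth.

```bash
cat > m.py <<'E'
from h import *
def cloud(d,C):
    K=np.array(C['K']);v,u=np.mgrid[:420,:560]
    X=np.stack([(u-K[0,2])/K[0,0]*d,(v-K[1,2])/K[1,1]*d,d,np.ones_like(d)],-1)
    return (X@np.array(C['pose']).T)[...,:3]
E
python3 - <<'E'
from m import *
p,d,C=shot('top','top1'); P=cloud(d,C)
big=cv2.resize(p[150:260,200:360,::-1],None,fx=5,fy=5,interpolation=cv2.INTER_CUBIC);cv2.imwrite('pics/topz.png',big)
print('table',np.round(np.median(P[235:255,250:290],axis=(0,1)),4))
for n,(v,u) in dict(jar1=(134,213),jar2=(130,259),scale=(140,370),scalefront=(190,330),vise=(270,212),box=(245,395),nut=(205,258),lev=(219,325),shelf=(20,300)).items(): print(n,np.round(P[v,u],3))
H=P[...,2]
np.set_printoptions(linewidth=250)
print((H[180:240:2,228:336:4]*1000).astype(int))
m=manip.trace('lever_grip','top'); 
for a in m[:2]:
    q=P[a['pixels']]; print(a['score'],len(q),q.min(0),q.max(0))
m=manip.trace('tape_roll','top'); 
for a in m[:2]:
    q=P[a['pixels']]; print(a['score'],len(q),q.min(0),q.max(0))
E
```

```text
table [0.495  0.2633 0.0009]
jar1 [0.739 0.392 0.102]
jar2 [0.743 0.288 0.125]
scale [0.735 0.034 0.083]
scalefront [0.619 0.126 0.077]
vise [0.435 0.395 0.034]
box [ 0.496 -0.033  0.03 ]
nut [0.579 0.289 0.109]
lev [0.554 0.135 0.055]
shelf [0.715 0.234 0.642]
[[   0    1   -1    0    0   -1    3    1    2   -1    3    1    0    2    0    0    0    7   -1   -1   -1    0   59   61   82   85   86]
 [   1    5    0    0   -1    1    0    1    2    1   -1    0    0    0    0    0    0    1    0   -1    0   -1   57   61   82   84   83]
 [   3    1    0    1    2    1   12   10   33   29    0    0   -2   -2    1    0    2    1    0    0   -1    0   56   59   79   80   82]
 [   0   -2    3    0    5    8   12   51   50   28   12    0   -1    0    1    1   -2   -2    2    2    1    3   58   61   75   78   79]
 [   0   -1    1    2    7   51   53   59   57   53   15   12    0    3    3    2    0    1    2    3    1    1   58   66   77   80   78]
 [   0   -1    0    9    8   59   57   59   57   59   54    8    8    0   -1    1    0    1    0    2    0    0   58   65   73   73   78]
 [   0   -
[... 2763 characters left out ...]
  0    0   12   12   36    8    9   10   11    6    0    1   -1    0    0    1    2    0    0    4    1    0    1   -1    0]
 [   0    0    0   -1    0   12   13   10   11    9    9   -1    1    1    2   -1   -1    0    3    0    0    2    1    4    1   -2   -2]
 [   3    0   -2   -2    1    2    1    9    6   -1    0    5    2    0    1    0   -1    2    0    1    0    1   -2    0    1    3    0]
 [   1    0    0    0    0    0    0   -3    0    1    0    2    0    1    1    0   -1    1    0    4    0    0    0    1    3    1   -1]]
0.54 238 [ 0.54699901  0.12518577 -0.00197271] [0.57327405 0.21086355 0.06042616]
0.62 268 [0.52971381 0.23763744 0.00713068] [0.62981996 0.34625398 0.0605175 ]
```

View pics/topz.png

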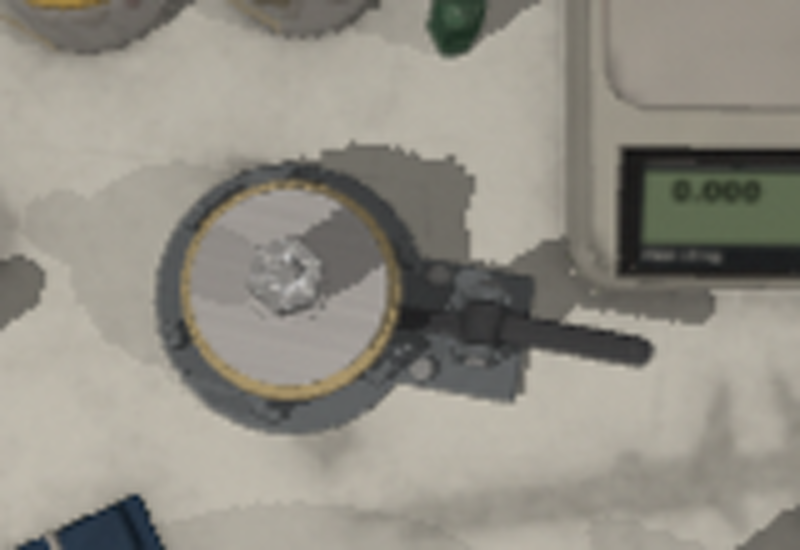

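```bash
python3 - <<'E'
from m import *
p,d,C=shot('top','top2'); P=cloud(d,C).reshape(-1,3)
P=P[(d.reshape(-1)>0.1)]
c=np.array([.58,.292])
r=np.linalg.norm(P[:,:2]-c,axis=1)
n=P[(r<.03)&(P[:,2]>.095)&(P[:,2]<.12)]
print('nut',n[:,:2].mean(0),np.median(n[:,2]),n.min(0),n.max(0),len(n))
k=P[(r<.065)&(P[:,2]>.045)&(P[:,2]<.07)]
print('plate minmax',k.min(0),k.max(0),(k.min(0)+k.max(0))/2)
(cx,cy),rad=cv2.minEnclosingCircle((k[:,:2]*1000).astype(np.float32)); print('circ',cx,cy,rad)
l=P[(P[:,2]>.04)&(P[:,2]<.065)&(P[:,1]>.11)&(P[:,1]<.185)&(P[:,0]<.585)&(P[:,0]>.53)]
print('lev',l.mean(0),l.min(0),l.max(0)); vx=cv2.fitLine((l[:,:2]*1000).astype(np.float32),cv2.DIST_HUBER,0,.01,.01).ravel(); print(vx,np.degrees(np.arctan2(vx[1],vx[0])))
# hexagon orientation attempt
nn=n[:,:2]*1000
print(cv2.minAreaRect(nn.astype(np.float32)))
for t in ['adjusting_nut']:
  a=manip.trace(t,'scene')
# neighbours
for nm,b in dict(jar=(.65,.85,.2,.36),scale=(.5,.75,-.1,.15)).items():
    q=P[(P[:,0]>b[0])&(P[:,0]<b[1])&(P[:,1]>b[2])&(P[:,1]<b[3])&(P[:,2]>.03)&(P[:,2]<.4)]; print(nm,q.min(0),q.max(0))
E
```

```text
nut [0.57998292 0.29173025] 0.1048134565753096 [0.56402249 0.27558826 0.09715037] [0.59502686 0.30644819 0.11296494] 162
plate minmax [0.52965821 0.24105642 0.04523467] [0.63072627 0.3410251  0.06545013] [0.58019224 0.29104076 0.0553424 ]
circ 580.0907592773438 292.05194091796875 51.207698822021484
lev [0.55845518 0.15239661 0.05269897] [0.54712566 0.11184906 0.04010872] [0.58497215 0.18327636 0.05947583]
[1.2788378e-01 9.9178916e-01 5.5673029e+02 1.5395856e+02] 82.65267
((580.0682983398438, 291.533447265625), (32.5883903503418, 28.580753326416016), 47.3872184753418)
jar [0.70131444 0.20153742 0.03029614] [0.78793959 0.3597886  0.12993536]
scale [ 0.50043413 -0.09970468  0.03009711] [0.74999989 0.14981414 0.08999837]
```

```bash
python3 - <<'E'
from m import *
p,d,C=shot('top','top3'); P=cloud(d,C)
np.set_printoptions(linewidth=220,suppress=True)
for v in range(190,214,3): print(v,[tuple((P[v,u]*1000).astype(int)) for u in (310,313,316,319,322,326,332,340)])
p,d,C=shot('scene','scene1'); P=cloud(d,C).reshape(-1,3);
q=P[(d.ravel()>.1)&(P[:,0]>.5)&(P[:,0]<.75)&(P[:,1]>-.1)&(P[:,1]<.19)&(P[:,2]>.025)&(P[:,2]<.3)]
for y0 in np.arange(.0,.19,.01):
    s=q[(q[:,1]>y0)&(q[:,1]<y0+.01)&(q[:,0]>.563)]
    if len(s): print(round(y0,2),len(s),'minx',np.percentile(s[:,0],[1,5,50]).round(3),'z',s[:,2].min().round(3),s[:,2].max().round(3))
big=cv2.resize(p[180:290,210:370,::-1],None,fx=5,fy=5,interpolation=cv2.INTER_CUBIC);cv2.imwrite('pics/scz.png',big)
E
```

```text
190 [(np.int64(629), np.int64(164), np.int64(0)), (np.int64(624), np.int64(160), np.int64(36)), (np.int64(621), np.int64(155), np.int64(57)), (np.int64(620), np.int64(149), np.int64(61)), (np.int64(620), np.int64(142), np.int64(64)), (np.int64(618), np.int64(134), np.int64(77)), (np.int64(618), np.int64(121), np.int64(78)), (np.int64(619), np.int64(102), np.int64(74))]
193 [(np.int64(622), np.int64(164), np.int64(0)), (np.int64(616), np.int64(160), np.int64(38)), (np.int64(614), np.int64(155), np.int64(58)), (np.int64(613), np.int64(149), np.int64(63)), (np.int64(613), np.int64(142), np.int64(64)), (np.int64(612), np.int64(134), np.int64(71)), (np.int64(612), np.int64(120), np.int64(72)), (np.int64(612), np.int64(101), np.int64(69))]
196 [(np.int64(614), np.int64(164), np.int64(3)), (np.int64(609), np.int64(160), np.int64(37)), (np.int64(606), np.int64(155), np.int64(60)), (np.int64(606), np.int64(149), np.int64(63)), (np.int64(606), np.int64(142), np.int64(61)), (np.int64(605), np.int64(133), np.int64(67)), (np.int64(606), np.int64(119), np.int64(66)), (np.int64(606), np.int64(101),
[... 2062 characters left out ...]
inx [0.582 0.583 0.633] z 0.026 0.083
0.05 403 minx [0.582 0.583 0.637] z 0.027 0.083
0.06 391 minx [0.582 0.583 0.633] z 0.026 0.083
0.07 394 minx [0.582 0.583 0.636] z 0.026 0.083
0.08 356 minx [0.582 0.583 0.636] z 0.026 0.083
0.09 359 minx [0.582 0.583 0.635] z 0.027 0.083
0.1 338 minx [0.582 0.583 0.633] z 0.025 0.083
0.11 344 minx [0.582 0.583 0.634] z 0.026 0.083
0.12 321 minx [0.582 0.583 0.637] z 0.025 0.083
0.13 295 minx [0.582 0.583 0.637] z 0.025 0.083
0.14 150 minx [0.583 0.584 0.682] z 0.026 0.082
0.15 16 minx [0.59  0.596 0.611] z 0.045 0.062
0.16 1 minx [0.563 0.563 0.563] z 0.05 0.05
0.17 2 minx [0.564 0.564 0.564] z 0.051 0.051
0.18 18 minx [0.563 0.564 0.575] z 0.034 0.054
```

View pics/scz.png

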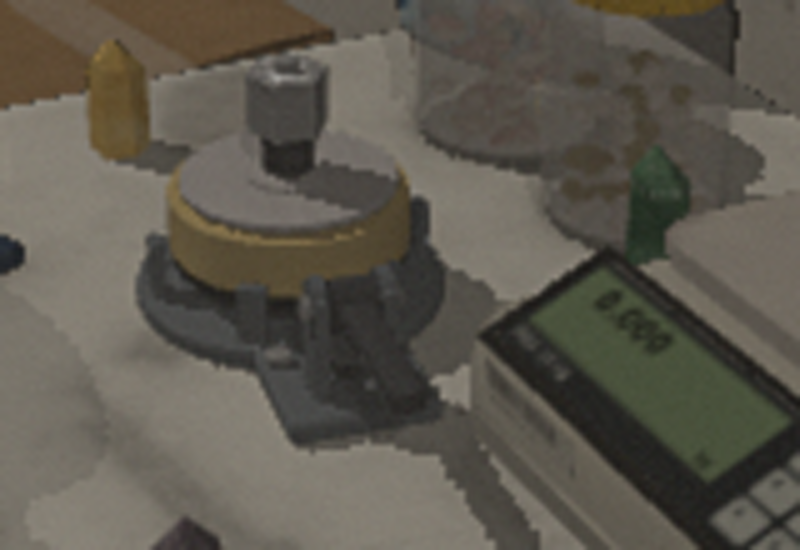

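Request:
{"op": "send_rows", "data": {
  "offset": [
    [0.086, 0.145, 0],
    [0.086, 0.145, 0],
    [0.086, 0.145, 0],
    [0.086, 0.145, 0],
    [0.086, 0.145, 0],
    [0.086, 0.145, 0],
    [0.086, 0.145, 0],
    [0.086, 0.145, 0],
    [0.086, 0.145, 0],
    [0.086, 0.145, 0],
    [0.086, 0.145, 0],
    [0.086, 0.145, 0],
    [0.086, 0.145, 0],
    [0.086, 0.145, 0],
    [0.086, 0.145, 0],
    [0.086, 0.145, 0],
    [0.086, 0.145, -0.04],
    [0.086, 0.145, -0.04]
  ],
  "rotation": [
    [0, 0, 0.03],
    [0, 0, 0.03],
    [0, 0, 0.03],
    [0, 0, 0.03],
    [0, 0, 0.03],
    [0, 0, 0.03],
    [0, 0, 0.03],
    [0, 0, 0.03],
    [0, 0, 0.03],
    [0, 0, 0.03],
    [0, 0, 0.03],
    [0, 0, 0.03],
    [0, 0, 0.03],
    [0, 0, 0.03],
    [0, 0, 0.03],
    [0, 0, 0.03],
    [0, 0, 0.03],
    [0, 0, 0.03]
  ],
  "fingers": 0.3,
  "force": 30
}}

```text
clock: 3.15
position: [0.5574, 0.1575, 0.2113]
eef_rot: [0.538, 0.458, -0.538, 0.459]
contact_force: [0.7, -1.0, 0.9]
grip_width: 0.0258
```

```bash
python3 - <<'E'
from m import *
st()
p,d,C=shot('wrist','w0'); st(); P=cloud(d,C)
print(np.round(C['pose'],3).tolist())
for t in ['lever_pivot','lever_grip','nut_grip','amethyst_point']:
    r=manip.mark_of(t,'wrist')
    print(t,[(round(a['score'],2),np.round(w(C,a['xyz']),4).tolist()) for a in r[:2]])
np.save('w0.npy',P)
m=manip.trace('lever_grip','wrist')
for a in m[:2]:
    q=P[a['pixels']]; print(round(a['score'],2),len(q),q.min(0),q.max(0))
E
```

```text
t 3.15 q [ 0.275  0.338  0.076  1.308 -0.     2.005] p [0.5574 0.1575 0.2113] R [[0.001, 0.987, -0.159], [0.0, -0.159, -0.987], [-1.0, 0.001, -0.0]] F [ 0.72 -1.    0.89] T [-0.09  -0.044  0.061] g 0.0258
t 3.2 q [2.810e-01 3.450e-01 8.000e-02 1.305e+00 2.000e-03 2.005e+00] p [0.5597 0.162  0.2086] R [[0.0, 0.988, -0.153], [0.002, -0.153, -0.988], [-1.0, -0.0, -0.002]] F [ 1.33  2.24 -1.88] T [ 0.151 -0.045  0.028] g 0.0253
[[0.987, -0.153, -0.044, 0.569], [-0.159, -0.947, -0.278, 0.228], [0.001, 0.281, -0.96, 0.354], [0.0, 0.0, 0.0, 1.0]]
lever_pivot [(0.56, [0.5634, 0.2016, 0.0437])]
lever_grip [(0.71, [0.5503, 0.1384, 0.0492])]
nut_grip [(0.6, [0.5797, 0.2935, 0.0899])]
amethyst_point [(0.94, [0.4429, 0.0788, -0.0005])]
0.85 1459 [0.54174983 0.10545914 0.00078398] [0.5749645  0.22837387 0.35418333]
```

View pics/w0.png

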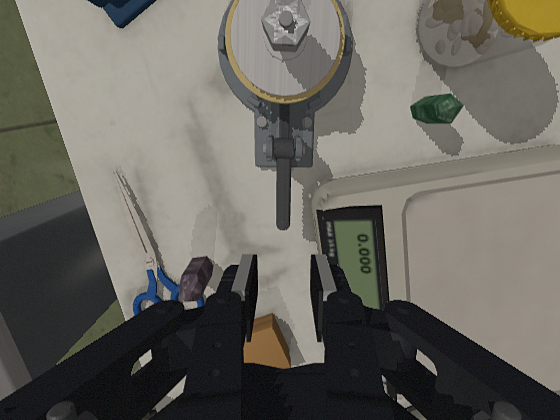

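```bash
python3 - <<'E'
from m import *
st()
p,d,C=shot('wrist','w1'); P=cloud(d,C); st()
r=manip.trace('lever_grip','wrist')[0]['pixels']
ok=r&(d>.1)&(P[...,2]>.035)&(P[...,2]<.065)
q=P[ok]; 
for y0 in np.arange(.11,.22,.01):
    s=q[(q[:,1]>y0)&(q[:,1]<y0+.01)]
    if len(s): print(round(y0+.005,3),len(s),'x',s[:,0].min().round(4),s[:,0].max().round(4),'mid',((s[:,0].min()+s[:,0].max())/2).round(4),np.median(s[:,0]).round(4),'z',np.median(s[:,2]).round(4))
print('end y',q[:,1].min())
# nut top
Q=P.reshape(-1,3); n=Q[(np.linalg.norm(Q[:,:2]-[.58,.292],axis=1)<.025)&(Q[:,2]>.09)]
print('nut',n.mean(0),n.min(0),n.max(0),len(n)); print(cv2.minAreaRect((n[:,:2]*1000).astype(np.float32)))
ang=[];
s=Q[(Q[:,0]>.57)&(Q[:,1]<.17)&(Q[:,1]>.1)&(Q[:,2]>.03)&(Q[:,2]<.1)]; print('scale min x',np.percentile(s[:,0],[.5,2,10]),s[:,1].max())
big=cv2.resize(p[0:180,200:380,::-1],None,fx=3.3,fy=3.3,interpolation=cv2.INTER_CUBIC);cv2.imwrite('pics/w1z.png',big)
E
```

```text
t 3.45 q [ 0.272  0.335  0.073  1.309 -0.     2.006] p [0.5561 0.1551 0.2115] R [[-0.0, 0.987, -0.162], [-0.0, -0.162, -0.987], [-1.0, -0.0, 0.0]] F [ 0.68 -0.79  0.37] T [ 0.027 -0.046  0.045] g 0.0256
t 3.5 q [ 0.272  0.335  0.073  1.309 -0.     2.006] p [0.5562 0.1548 0.2118] R [[0.0, 0.987, -0.162], [-0.0, -0.162, -0.987], [-1.0, 0.0, 0.0]] F [ 0.54  0.63 -1.1 ] T [-0.003  0.009 -0.019] g 0.0256
0.125 52 x 0.5473 0.5586 mid 0.5529 0.5532 z 0.0542
0.135 140 x 0.5465 0.5611 mid 0.5538 0.5532 z 0.0539
0.145 154 x 0.5474 0.5628 mid 0.5551 0.5553 z 0.0535
0.155 158 x 0.5491 0.5644 mid 0.5567 0.5567 z 0.0531
0.165 155 x 0.5509 0.5659 mid 0.5584 0.5582 z 0.0527
0.175 156 x 0.5524 0.5675 mid 0.56 0.5602 z 0.0523
0.185 146 x 0.5551 0.5681 mid 0.5616 0.5618 z 0.052
0.195 185 x 0.5556 0.5734 mid 0.5645 0.5641 z 0.0541
0.205 227 x 0.5558 0.5742 mid 0.565 0.5654 z 0.0554
0.215 39 x 0.5575 0.5706 mid 0.564 0.5632 z 0.0501
end y 0.12428833549605196
nut [0.58016179 0.28947026 0.10413653] [0.56407598 0.27588478 0.09028122] [0.59714247 0.30390525 0.11171056] 1782
((580.1519165039062, 289.6672058105469), (25.56619644165039, 33.55329132080078), 80.59808349609375)
scale min x [0.58484458 0.58915645 0.60930524] 0.1622219843527924
```

View pics/w1z.png

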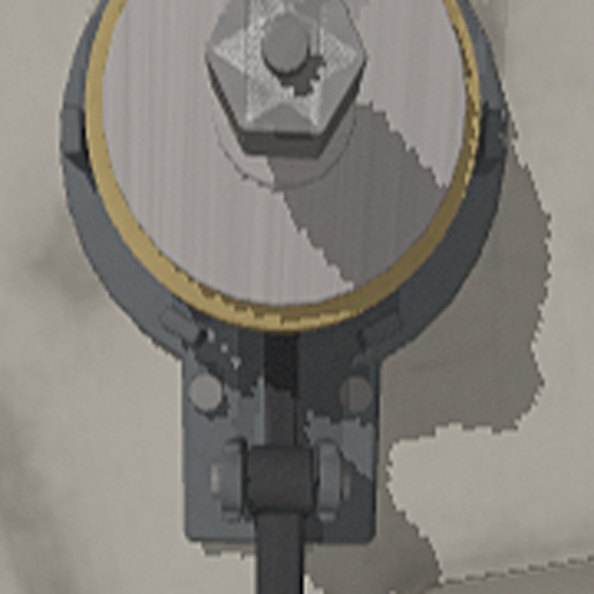

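Request:
{"op": "send_rows", "data": {
  "offset": [
    [0.002, 0.013, -0.12],
    [0, 0, -0.16],
    [0, 0, -0.16],
    [0, 0, -0.12],
    [0, 0, -0.08],
    [0, 0, -0.06],
    [0, 0, -0.04],
    [0, 0, 0],
    [0, 0, 0]
  ],
  "rotation": [
    [0, 0, 0],
    [0, 0, 0],
    [0, 0, 0],
    [0, 0, 0],
    [0, 0, 0],
    [0, 0, 0],
    [0, 0, 0],
    [0, 0, 0],
    [0, 0, 0]
  ]
}}

```text
clock: 4.45
position: [0.5557, 0.1579, 0.0264]
eef_rot: [-0.538, -0.458, 0.54, -0.457]
contact_force: [-3.5, -1.2, -1.1]
grip_width: 0.026
```

```bash
python3 - <<'E'
from m import *
st()
p,d,C=shot('wrist','w2')
E
```

```text
t 4.45 q [ 0.277  0.468 -0.226  0.879 -0.     2.011] p [0.5557 0.1579 0.0264] R [[-0.002, 0.987, -0.162], [-0.001, -0.162, -0.987], [-1.0, -0.002, 0.001]] F [-3.51 -1.18 -1.12] T [-0.234  0.925 -0.082] g 0.026
```

View pics/w2.png

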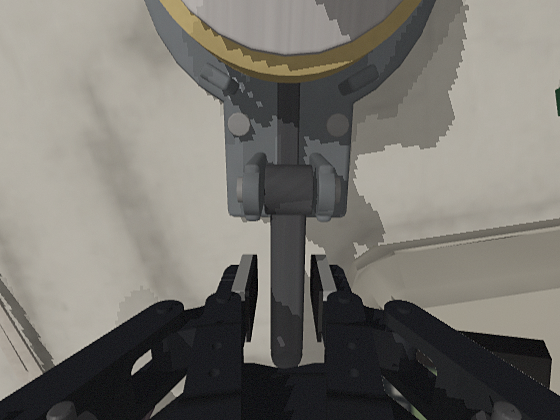

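The lever (286,300) lies between the pads (250 and 320). The 3.5 N reading suggests the outer finger is brushing the scale. Closing the grip.

Request:
{"op": "send_rows", "data": {
  "offset": [
    [-0.002, 0, 0],
    [0, 0, 0],
    [0, 0, 0],
    [0, 0, 0]
  ],
  "rotation": [
    [0, 0, 0],
    [0, 0, 0],
    [0, 0, 0],
    [0, 0, 0]
  ],
  "fingers": 0,
  "force": 25
}}

```text
clock: 4.9
position: [0.5572, 0.1582, 0.0269]
eef_rot: [0.539, 0.457, -0.539, 0.458]
contact_force: [1.3, -5.2, 3.8]
grip_width: 0.0131
```

```bash
python3 - <<'E'
from m import *
st()
u=np.array([-.162,-.987,0]); hx=np.array([.987,-.162,0])
piv=np.array([.5648,.2012,.046]); r=.0435
# arc: tool lean = lean(th) towards spindle; TCP= grasp+.019*x_t
prev=None; 
def pose(th,lean):
    G=piv+r*(np.cos(th)*u+np.array([0,0,np.sin(th)]))
    xt=np.cos(lean)*np.array([0,0,-1.])+np.sin(lean)*u
    return G+.019*xt
T=np.linspace(0,1.45,15); L=np.minimum(T*.3,.40)
Q=[pose(t,l) for t,l in zip(T,L)]
for i in range(1,15): print(np.round(T[i],2),np.round((Q[i]-Q[i-1])/.25,4).tolist(),'dl',np.round((L[i]-L[i-1]),3),np.round(Q[i],4))
E
```

```text
t 4.9 q [ 2.770e-01  4.670e-01 -2.250e-01  8.770e-01 -1.000e-03  2.011e+00] p [0.5572 0.1582 0.0269] R [[0.001, 0.987, -0.162], [-0.001, -0.162, -0.987], [-1.0, 0.002, 0.001]] F [ 1.28 -5.17  3.75] T [-1.099 -0.082 -0.152] g 0.0131
0.1 [-0.0002, -0.0014, 0.018] dl 0.031 [0.5577 0.1579 0.0315]
0.21 [0.0001, 0.0004, 0.0179] dl 0.031 [0.5577 0.158  0.036 ]
0.31 [0.0004, 0.0022, 0.0176] dl 0.031 [0.5578 0.1586 0.0404]
0.41 [0.0007, 0.004, 0.0171] dl 0.031 [0.558  0.1596 0.0447]
0.52 [0.0009, 0.0057, 0.0164] dl 0.031 [0.5582 0.161  0.0488]
0.62 [0.0012, 0.0073, 0.0156] dl 0.031 [0.5585 0.1628 0.0527]
0.72 [0.0014, 0.0088, 0.0146] dl 0.031 [0.5589 0.165  0.0563]
0.83 [0.0017, 0.0102, 0.0134] dl 0.031 [0.5593 0.1676 0.0596]
0.93 [0.0019, 0.0115, 0.0121] dl 0.031 [0.5597 0.1704 0.0627]
1.04 [0.0021, 0.0126, 0.0107] dl 0.031 [0.5603 0.1736 0.0653]
1.14 [0.0022, 0.0135, 0.0091] dl 0.031 [0.5608 0.177  0.0676]
1.24 [0.0024, 0.0143, 0.0075] dl 0.031 [0.5614 0.1805 0.0695]
1.35 [0.0025, 0.0152, 0.0057] dl 0.027 [0.562  0.1843 0.0709]
1.45 [0.0029, 0.0175, 0.0031] dl 0.0 [0.5628 0.1887 0.0717]
```

Request:
{"op": "send_rows", "data": {
  "offset": [
    [0, -0.001, 0.018],
    [0, 0.0005, 0.018],
    [0.0005, 0.002, 0.0175],
    [0.0005, 0.004, 0.017],
    [0.001, 0.0055, 0.0165],
    [0.001, 0.0075, 0.0155]
  ],
  "rotation": [
    [-0.015, 0.0025, 0],
    [-0.015, 0.0025, 0],
    [-0.015, 0.0025, 0],
    [-0.015, 0.0025, 0],
    [-0.015, 0.0025, 0],
    [-0.015, 0.0025, 0]
  ]
}}

```text
clock: 5.5
position: [0.558, 0.163, 0.0516]
eef_rot: [-0.487, -0.413, 0.586, -0.498]
contact_force: [4.7, -4.8, -8.7]
grip_width: 0.0134
```

```bash
python3 - <<'E'
from m import *
st()
p,d,C=shot('wrist','w3')
E
```

```text
t 5.5 q [ 0.368  0.51  -0.09   1.064 -0.159  2.109] p [0.558  0.163  0.0516] R [[-0.029, 0.987, -0.159], [-0.181, -0.162, -0.97], [-0.983, 0.0, 0.183]] F [ 4.66 -4.8  -8.74] T [-0.587 -1.003  0.01 ] g 0.0134
```

View pics/w3.png

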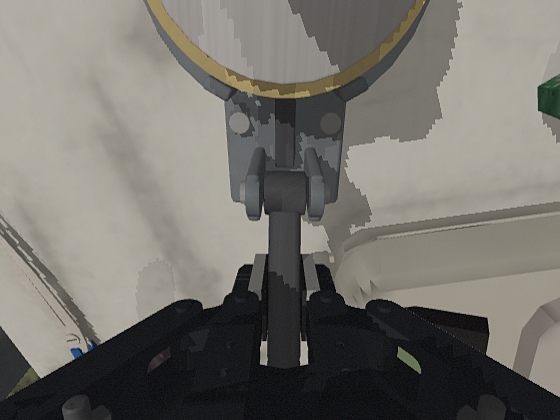

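The lever (286,310) is rising with the pads, so I'll carry on along the arc.

Request:
{"op": "send_rows", "data": {
  "offset": [
    [0.0015, 0.009, 0.0145],
    [0.0015, 0.01, 0.0135],
    [0.002, 0.0115, 0.012],
    [0.002, 0.0125, 0.0105],
    [0.002, 0.0135, 0.009],
    [0.0025, 0.0145, 0.0075],
    [0.0025, 0.015, 0.0055],
    [0.003, 0.0175, 0.003],
    [0, 0, 0],
    [0, 0, 0]
  ],
  "rotation": [
    [-0.015, 0.0025, 0],
    [-0.015, 0.0025, 0],
    [-0.015, 0.0025, 0],
    [-0.015, 0.0025, 0],
    [-0.015, 0.0025, 0],
    [-0.015, 0.0025, 0],
    [-0.015, 0.0025, 0],
    [0, 0, 0],
    [0, 0, 0],
    [0, 0, 0]
  ]
}}

```text
clock: 6.55
position: [0.5624, 0.1889, 0.0707]
eef_rot: [-0.422, -0.359, 0.634, -0.539]
contact_force: [4.3, -5.0, -2.6]
grip_width: 0.0136
```

```bash
python3 - <<'E'
from m import *
st()
p,d,C=shot('wrist','w4')
p,d,C=shot('scene','s4'); P=cloud(d,C)
big=cv2.resize(p[160:290,190:370,::-1],None,fx=4.4,fy=4.4,interpolation=cv2.INTER_CUBIC);cv2.imwrite('pics/s4z.png',big)
E
```

```text
t 6.55 q [ 0.484  0.621  0.11   1.306 -0.313  2.257] p [0.5624 0.1889 0.0707] R [[-0.062, 0.987, -0.149], [-0.381, -0.162, -0.91], [-0.922, 0.0, 0.386]] F [ 4.29 -5.03 -2.56] T [-0.742 -0.927  0.379] g 0.0136
```

View pics/w4.png

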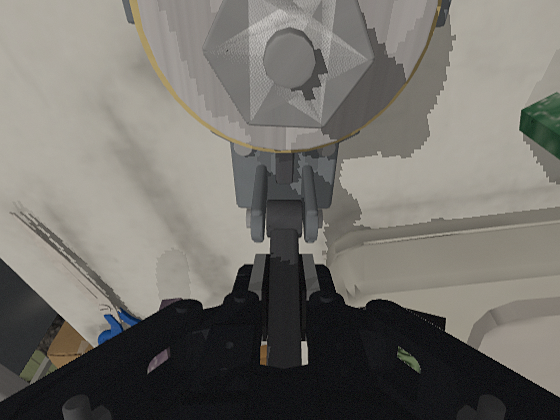

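View pics/s4z.png

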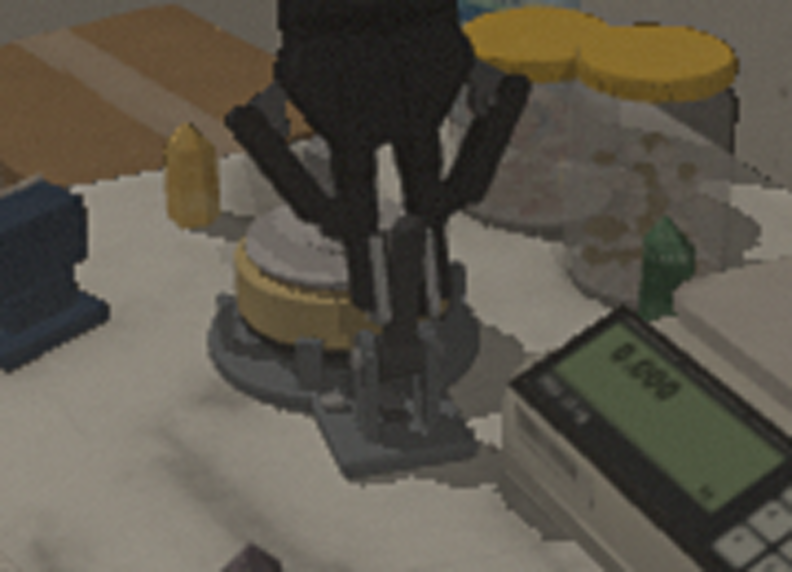

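Request:
{"op": "send_rows", "data": {
  "offset": [
    [0.0015, 0.009, 0],
    [0.0015, 0.009, 0],
    [0, 0, 0],
    [0, 0, 0]
  ],
  "rotation": [
    [0, 0, 0],
    [0, 0, 0],
    [0, 0, 0],
    [0, 0, 0]
  ]
}}

```text
clock: 7.05
position: [0.563, 0.1925, 0.071]
eef_rot: [-0.422, -0.358, 0.635, -0.539]
contact_force: [3.5, -8.7, -1.0]
grip_width: 0.0136
```

```bash
python3 - <<'E'
from m import *
st()
p,d,C=shot('scene','s5'); P=cloud(d,C)
r=manip.trace('lever_grip','scene')
for a in r[:1]:
    ok=a['pixels']&(d>.1); q=P[ok]; print(a['score'],len(q))
    for z in np.arange(.04,.15,.01):
        s=q[(q[:,2]>z)&(q[:,2]<z+.01)]
        if len(s): print(round(z,3),len(s),np.median(s,axis=0).round(4))
print([ (a['score'],w(C,a['xyz']).round(4)) for a in manip.mark_of('lever_grip','scene')])
E
```

```text
t 7.05 q [ 0.489  0.626  0.118  1.312 -0.313  2.262] p [0.563  0.1925 0.071 ] R [[-0.062, 0.987, -0.15], [-0.382, -0.162, -0.91], [-0.922, 0.0, 0.387]] F [ 3.45 -8.75 -1.02] T [-1.461 -0.822  0.383] g 0.0136
0.72 287
0.04 47 [0.5626 0.1939 0.0463]
0.05 42 [0.5605 0.1962 0.0533]
0.06 28 [0.5608 0.1933 0.065 ]
0.07 23 [0.5614 0.191  0.0746]
0.08 26 [0.5613 0.1885 0.0848]
0.09 36 [0.5597 0.1867 0.095 ]
0.1 34 [0.5584 0.1844 0.1052]
0.11 35 [0.5583 0.1824 0.1152]
0.12 12 [0.5595 0.1828 0.1208]
[(0.87, array([0.5581, 0.1861, 0.1053]))]
```

Request:
{"op": "send_rows", "data": {
  "offset": [
    [0.002, 0.012, 0],
    [0.002, 0.012, 0],
    [0, 0, 0],
    [0, 0, 0]
  ],
  "rotation": [
    [0, 0, 0],
    [0, 0, 0],
    [0, 0, 0],
    [0, 0, 0]
  ]
}}

```text
clock: 7.6
position: [0.5641, 0.1986, 0.0709]
eef_rot: [-0.422, -0.358, 0.635, -0.539]
contact_force: [3.8, -9.1, -0.5]
grip_width: 0.0134
```

```bash
cat > lev.py <<'E'
from m import *
def lev(name):
    p,d,C=shot('scene',name); P=cloud(d,C)
    r=manip.trace('lever_grip','scene')
    for a in r[:1]:
        q=P[a['pixels']&(d>.1)]; print(a['score'],len(q))
        q=q[(np.abs(q[:,0]-.56)<.02)&(np.abs(q[:,1]-.18)<.06)]
        for z in np.arange(.04,.15,.01):
            s=q[(q[:,2]>z)&(q[:,2]<z+.01)]
            if len(s)>5: print(round(z,3),len(s),np.median(s,axis=0).round(4))
        s=q[(q[:,2]>.06)&(q[:,2]<.118)]
        f=np.polyfit(s[:,2],s[:,1],1); print('angle',np.pi/2-np.arctan(-f[0]))
    cv2.imwrite(f'pics/{name}z.png',cv2.resize(p[160:290,190:370,::-1],None,fx=4.4,fy=4.4,interpolation=cv2.INTER_CUBIC))
E
python3 - <<'E'
from lev import *
st(); lev('s6')
E
```

```text
t 7.6 q [ 0.496  0.632  0.131  1.321 -0.311  2.27 ] p [0.5641 0.1986 0.0709] R [[-0.062, 0.987, -0.15], [-0.382, -0.162, -0.91], [-0.922, 0.0, 0.387]] F [ 3.82 -9.06 -0.55] T [-1.298 -0.839  0.451] g 0.0134
0.79 287
0.04 44 [0.5612 0.1939 0.0455]
0.05 44 [0.5599 0.1967 0.0536]
0.06 26 [0.5602 0.196  0.0651]
0.07 19 [0.5615 0.194  0.0739]
0.08 24 [0.5614 0.1934 0.0861]
0.09 31 [0.5613 0.1919 0.0953]
0.1 37 [0.5601 0.1914 0.1051]
0.11 40 [0.5592 0.1897 0.1159]
0.12 17 [0.5611 0.1911 0.1222]
angle 1.461194725280483
```

Request:
{"op": "send_rows", "data": {
  "offset": [
    [0, 0, 0],
    [0, 0, 0],
    [0, 0, 0],
    [0, 0, 0.05],
    [0, 0, 0.1],
    [0, 0, 0.12],
    [0, 0, 0.12],
    [0, 0, 0.1],
    [0, 0, 0.1],
    [0, 0, 0]
  ],
  "rotation": [
    [0, 0, 0],
    [0, 0, 0],
    [0, 0, 0],
    [0, 0, 0],
    [0, 0, 0],
    [0, 0, 0],
    [0.049, -0.008, 0],
    [0.049, -0.008, 0],
    [0.049, -0.008, 0],
    [0.049, -0.008, 0]
  ],
  "fingers": 0.45
}}

```text
clock: 8.7
position: [0.5648, 0.2008, 0.2236]
eef_rot: [0.542, 0.459, -0.535, 0.458]
contact_force: [0.5, -0.2, -1.1]
grip_width: 0.0383
```

```bash
python3 - <<'E'
from lev import *
st(); lev('s7')
E
```

```text
t 8.7 q [0.339 0.363 0.145 1.344 0.006 2.07 ] p [0.5648 0.2008 0.2236] R [[0.007, 0.987, -0.16], [0.008, -0.16, -0.987], [-1.0, 0.006, -0.009]] F [ 0.46 -0.17 -1.13] T [ 0.018 -0.029  0.003] g 0.0383
0.67 305
0.04 39 [0.5624 0.1939 0.0459]
0.05 46 [0.5603 0.1969 0.053 ]
0.06 29 [0.5598 0.1964 0.0647]
0.07 30 [0.5614 0.1944 0.0751]
0.08 36 [0.5608 0.1937 0.0848]
0.09 37 [0.5602 0.1923 0.0954]
0.1 35 [0.5604 0.1914 0.1049]
0.11 31 [0.5587 0.1902 0.1144]
0.12 17 [0.5608 0.1906 0.1224]
angle 1.4603879148357153
```

View pics/s7z.png

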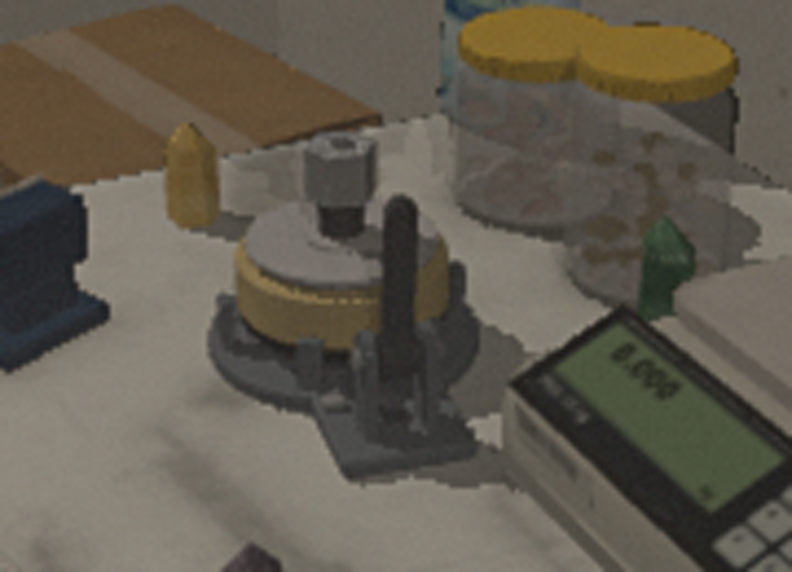

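The lever is upright (measured 1.46 rad) and the plate stands clear of the roll. Next is the hexagon's orientation.

```bash
python3 - <<'E'
from m import *
p,d,C=shot('wrist','w5'); P=cloud(d,C)
st()
r=manip.trace('adjusting_nut','wrist')
print([a['score'] for a in r])
Q=P.reshape(-1,3); z=P[...,2]
m=(np.linalg.norm(P[...,:2]-[.58,.292],axis=-1)<.03)&(z>.1)&(z<.125)&(d>.1)
n=P[m]; print(len(n),np.median(n[:,2]),n[:,:2].mean(0),np.histogram(n[:,2],bins=12))
top=n[(n[:,2]>np.median(n[:,2])-.003)&(n[:,2]<np.median(n[:,2])+.003)]
c=(top[:,:2].max(0)+top[:,:2].min(0))/2
hull=cv2.convexHull((top[:,:2]*1000).astype(np.float32))[:,0]
# support width vs angle
for a in range(0,180,5):
    k=hull@np.array([np.cos(np.radians(a)),np.sin(np.radians(a))]); print(a,round(float(np.ptp(k)),1),round(float(k.max()+k.min())/2,1),end=' | ')
mu=cv2.moments(hull.reshape(-1,1,2)); print('\ncen',mu['m10']/mu['m00'],mu['m01']/mu['m00'],mu['m00'])
cv2.imwrite('pics/w5z.png',cv2.resize(p[60:220,200:380,::-1],None,fx=4,fy=4,interpolation=cv2.INTER_CUBIC))
E
```

```text
t 8.85 q [3.380e-01 3.660e-01 1.410e-01 1.345e+00 1.000e-03 2.073e+00] p [0.5631 0.1987 0.2201] R [[0.001, 0.987, -0.163], [0.002, -0.163, -0.987], [-1.0, 0.001, -0.002]] F [ 0.39 -0.3  -0.26] T [-0.031 -0.01   0.017] g 0.0386
[0.85]
1481 0.10726228208407579 [0.58068473 0.29243171] (array([  3,   1,   1,   3,  48, 486, 668, 119,   5,  23,  80,  44]), array([0.10039036, 0.10149004, 0.10258971, 0.10368938, 0.10478905,
       0.10588872, 0.1069884 , 0.10808807, 0.10918774, 0.11028741,
       0.11138709, 0.11248676, 0.11358643]))
0 32.7 580.7 | 5 32.2 604.0 | 10 31.4 622.7 | 15 30.4 636.6 | 20 30.0 645.7 | 25 31.1 649.9 | 30 32.0 649.1 | 35 32.6 643.5 | 40 33.1 632.9 | 45 33.4 617.4 | 50 33.5 597.3 | 55 33.4 572.6 | 60 33.0 543.6 | 65 32.4 510.4 | 70 31.5 473.4 | 75 30.3 432.7 | 80 30.3 388.8 | 85 31.3 341.9 | 90 32.3 292.4 | 95 33.1 240.7 | 100 33.5 187.1 | 105 33.8 132.1 | 110 33.8 76.1 | 115 33.5 19.6 | 120 32.9 -37.2 | 125 32.2 -93.6 | 130 31.3 -149.3 | 135 30.3 -203.9 | 140 30.3 -256.8 | 145 31.3 -307.8 | 150 32.2 -356.6 | 155 32.8 -402.6 | 160 33.1 -445.6 | 165 33.2 -485.1 | 170 33.1 -521.0 | 175 33.0 -553.0 | 
cen 580.691486272203 292.4198948514712 765.8221774445847
```

View pics/w5.png

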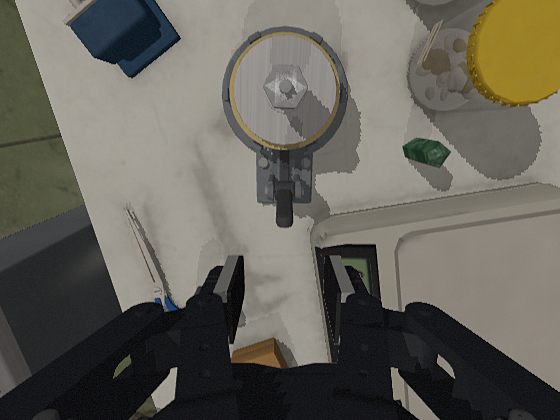

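Request:
{"op": "send_rows", "data": {
  "offset": [
    [0.007, 0.0375, 0],
    [0.007, 0.0375, 0],
    [0.007, 0.0375, 0],
    [0.007, 0.0375, 0],
    [0.007, 0.0375, 0],
    [0.007, 0.0375, 0],
    [0.007, 0.0375, 0],
    [0.007, 0.0375, 0],
    [0.007, 0.0375, 0],
    [0.007, 0.0375, 0],
    [0, 0, 0],
    [0, 0, 0],
    [0, 0, 0],
    [0, 0, 0],
    [0, 0, 0],
    [0, 0, 0],
    [0, 0, 0],
    [0, 0, 0],
    [0, 0, 0],
    [0, 0, 0]
  ],
  "rotation": [
    [0, 0, 0.072],
    [0, 0, 0.072],
    [0, 0, 0.072],
    [0, 0, 0.072],
    [0, 0, 0.072],
    [0, 0, 0.072],
    [0, 0, 0.072],
    [0, 0, 0.072],
    [0, 0, 0.072],
    [0, 0, 0.072],
    [0, 0, 0.072],
    [0, 0, 0.072],
    [0, 0, 0.072],
    [0, 0, 0.072],
    [0, 0, 0.072],
    [0, 0, 0.072],
    [0, 0, 0.072],
    [0, 0, 0.072],
    [0, 0, 0.072],
    [0, 0, 0.072]
  ],
  "fingers": 0.6
}}

```text
clock: 10.9
position: [0.5802, 0.2946, 0.2169]
eef_rot: [-0.387, 0.594, 0.385, 0.591]
contact_force: [0.2, 0.1, 0.3]
grip_width: 0.0513
```

Request:
{"op": "send_rows", "data": {
  "offset": [
    [0, 0, 0],
    [0, 0, 0],
    [0, 0, 0],
    [0, 0, 0],
    [0, 0, 0],
    [0, 0, 0],
    [0, 0, 0],
    [0, 0, 0],
    [0, 0, -0.06],
    [0, 0, -0.06],
    [0, 0, -0.06],
    [0, 0, 0],
    [0, 0, 0]
  ],
  "rotation": [
    [0, 0, 0.072],
    [0, 0, 0.072],
    [0, 0, 0.072],
    [0, 0, 0.072],
    [0, 0, 0.072],
    [0, 0, 0.072],
    [0, 0, 0.072],
    [0, 0, 0.072],
    [0, 0, 0.072],
    [0, 0, 0.072],
    [0, 0, 0.072],
    [0, 0, 0.072],
    [0, 0, 0]
  ]
}}

```text
clock: 12.2
position: [0.5799, 0.2944, 0.1716]
eef_rot: [-0.701, 0.093, 0.701, 0.092]
contact_force: [0.2, 0.2, -0.5]
grip_width: 0.0515
```

```bash
python3 - <<'E'
from m import *
st()
s=manip.state(); M=R.from_quat(s['eef_rot']).as_matrix(); print(np.degrees(np.arctan2(M[1,1],M[0,1]))%360)
E
```

```text
t 12.2 q [ 4.700e-01  4.780e-01  1.970e-01  1.291e+00 -1.000e-03 -2.409e+00] p [0.5799 0.2944 0.1716] R [[-0.001, -0.26, -0.966], [-0.002, -0.966, 0.26], [-1.0, 0.002, 0.0]] F [ 0.18  0.22 -0.47] T [ 0.02  -0.012 -0.012] g 0.0515
254.95311621213045
```

Request:
{"op": "send_rows", "data": {
  "offset": [
    [0.003, -0.008, -0.08],
    [0, 0, -0.1],
    [0, 0, -0.1],
    [0, 0, -0.06],
    [0, 0, -0.042],
    [0, 0, 0],
    [0, 0, 0]
  ],
  "rotation": [
    [0, 0, 0.0266],
    [0, 0, 0],
    [0, 0, 0],
    [0, 0, 0],
    [0, 0, 0],
    [0, 0, 0],
    [0, 0, 0]
  ]
}}

```text
clock: 12.9
position: [0.5817, 0.2921, 0.0782]
eef_rot: [0.704, -0.075, -0.702, -0.076]
contact_force: [-0.1, 0.1, -0.5]
grip_width: 0.0513
```

```bash
python3 - <<'E'
from m import *
st()
s=manip.state(); M=R.from_quat(s['eef_rot']).as_matrix(); print(np.degrees(np.arctan2(M[1,1],M[0,1]))%360)
p,d,C=shot('wrist','w6')
E
```

```text
t 12.9 q [ 0.466  0.529  0.036  1.076 -0.    -2.462] p [0.5817 0.2921 0.0782] R [[0.002, -0.212, -0.977], [0.001, -0.977, 0.212], [-1.0, -0.001, -0.002]] F [-0.08  0.12 -0.47] T [ 0.011  0.026 -0.049] g 0.0513
257.7425663732696
```

View pics/w6.png

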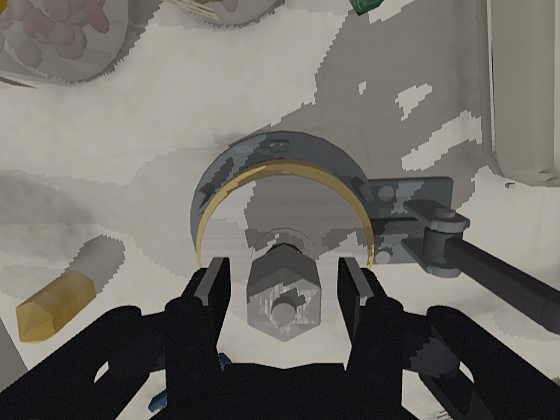

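The nut (284,290) sits square between the pads (212 and 357). Closing on the flats.

Request:
{"op": "send_rows", "data": {
  "offset": [
    [0, 0, 0],
    [0, 0, 0],
    [0, 0, 0],
    [0, 0, 0],
    [0, 0, 0],
    [0, 0, 0]
  ],
  "rotation": [
    [0, 0, 0],
    [0, 0, 0],
    [0, 0, 0],
    [0, 0, 0],
    [0, 0, 0],
    [0, 0, 0]
  ],
  "fingers": 0,
  "force": 40
}}

```text
clock: 13.55
position: [0.5821, 0.292, 0.0789]
eef_rot: [0.704, -0.074, -0.702, -0.076]
contact_force: [-0.9, 1.0, 5.8]
grip_width: 0.029
```

```bash
cat > s.py <<'E'
from m import *
f=[];t=[]
st()
s=manip.state(); M=R.from_quat(s['eef_rot']).as_matrix(); print('psi',np.degrees(np.arctan2(M[1,1],M[0,1]))%360)
E
python3 s.py
```

```text
t 13.55 q [ 0.465  0.528  0.036  1.075  0.    -2.464] p [0.5821 0.292  0.0789] R [[0.004, -0.211, -0.977], [0.002, -0.977, 0.211], [-1.0, -0.003, -0.003]] F [-0.89  1.02  5.75] T [0.146 0.081 0.009] g 0.029
psi 257.7955030677724
```

Request:
{"op": "send_rows", "data": {
  "offset": [
    [0, 0, 0.004],
    [0, 0, -0.0008],
    [0, 0, -0.0008],
    [0, 0, -0.0008],
    [0, 0, -0.0008],
    [0, 0, -0.0008],
    [0, 0, -0.0008],
    [0, 0, -0.0008],
    [0, 0, -0.0008],
    [0, 0, -0.0008],
    [0, 0, -0.0008]
  ],
  "rotation": [
    [0, 0, 0],
    [0, 0, -0.05],
    [0, 0, -0.05],
    [0, 0, -0.05],
    [0, 0, -0.05],
    [0, 0, -0.05],
    [0, 0, -0.05],
    [0, 0, -0.05],
    [0, 0, -0.05],
    [0, 0, -0.05],
    [0, 0, -0.05]
  ]
}}

```text
clock: 14.65
position: [0.5811, 0.2909, 0.0772]
eef_rot: [0.581, -0.405, -0.579, -0.404]
contact_force: [-3.8, -3.1, 6.6]
grip_width: 0.0293
```

```bash
python3 s.py
```

```text
t 14.65 q [ 0.465  0.53   0.035  1.076 -0.003 -1.459] p [0.5811 0.2909 0.0772] R [[0.001, -0.938, -0.346], [-0.002, -0.346, 0.938], [-1.0, -0.001, -0.003]] F [-3.84 -3.15  6.58] T [-0.629  0.626  0.056] g 0.0293
psi 200.24413773582097
```

Request:
{"op": "send_rows", "data": {
  "offset": [
    [0, 0, -0.0005],
    [0, 0, -0.0005],
    [0, 0, -0.0005],
    [0, 0, -0.0005],
    [0, 0, -0.0005],
    [0, 0, -0.0005],
    [0, 0, -0.0005],
    [0, 0, -0.0005]
  ],
  "rotation": [
    [0, 0, -0.05],
    [0, 0, -0.05],
    [0, 0, -0.05],
    [0, 0, -0.05],
    [0, 0, -0.05],
    [0, 0, -0.05],
    [0, 0, -0.05],
    [0, 0, -0.05]
  ]
}}

```text
clock: 15.45
position: [0.5799, 0.2909, 0.076]
eef_rot: [-0.378, 0.6, 0.376, 0.597]
contact_force: [-6.4, -2.4, 7.2]
grip_width: 0.0295
```

```bash
python3 s.py; python3 - <<'E'
from m import *
p,d,C=shot('scene','s8'); 
cv2.imwrite('pics/s8z.png',cv2.resize(p[160:290,190:370,::-1],None,fx=4.4,fy=4.4,interpolation=cv2.INTER_CUBIC))
E
```

```text
t 15.45 q [ 0.466  0.532  0.035  1.077 -0.002 -0.659] p [0.5799 0.2909 0.076 ] R [[-0.002, -0.902, 0.432], [-0.003, 0.432, 0.902], [-1.0, 0.001, -0.004]] F [-6.43 -2.38  7.15] T [-0.357  1.449  0.04 ] g 0.0295
psi 154.42895464281492
```

View pics/s8z.png

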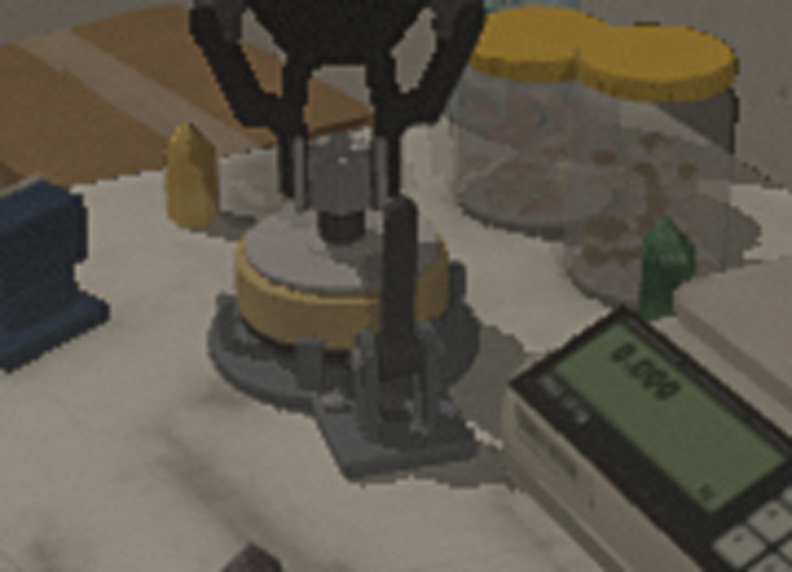

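Request:
{"op": "send_rows", "data": {
  "offset": [
    [-0.004, -0.002, -0.0003],
    [0, 0, -0.0003],
    [0, 0, -0.0003],
    [0, 0, -0.0003],
    [0, 0, -0.0003]
  ],
  "rotation": [
    [0, 0, -0.025],
    [0, 0, -0.025],
    [0, 0, -0.025],
    [0, 0, -0.025],
    [0, 0, -0.025]
  ]
}}

```text
clock: 16.0
position: [0.5795, 0.2911, 0.0756]
eef_rot: [-0.301, 0.641, 0.3, 0.639]
contact_force: [-4.1, 0.9, 4.4]
grip_width: 0.0291
```

```bash
python3 s.py
```

```text
t 16.0 q [ 4.660e-01  5.310e-01  3.200e-02  1.075e+00 -1.000e-03 -4.110e-01] p [0.5795 0.2911 0.0756] R [[-0.002, -0.769, 0.64], [-0.002, 0.64, 0.769], [-1.0, -0.0, -0.003]] F [-4.11  0.89  4.39] T [0.159 0.907 0.005] g 0.0291
psi 140.235714607333
```

Request:
{"op": "send_rows", "data": {
  "offset": [
    [0, 0, -0.0003],
    [0, 0, -0.0003],
    [0, 0, -0.0003],
    [0, 0, -0.0003],
    [0, 0, -0.0003]
  ],
  "rotation": [
    [0, 0, -0.025],
    [0, 0, -0.025],
    [0, 0, -0.025],
    [0, 0, -0.025],
    [0, 0, -0.025]
  ]
}}

```text
clock: 16.5
position: [0.5792, 0.2914, 0.0752]
eef_rot: [-0.218, 0.674, 0.218, 0.672]
contact_force: [-5.6, 1.6, 4.7]
grip_width: 0.0289
```

```bash
python3 s.py
```

```text
t 16.5 q [ 0.466  0.531  0.032  1.075 -0.    -0.161] p [0.5792 0.2914 0.0752] R [[-0.003, -0.587, 0.81], [-0.002, 0.81, 0.587], [-1.0, 0.0, -0.003]] F [-5.65  1.64  4.71] T [0.41  1.103 0.045] g 0.0289
psi 125.92638931836706
```

Request:
{"op": "send_rows", "data": {
  "offset": [
    [-0.003, 0, -0.0003],
    [0, 0, -0.0003],
    [0, 0, -0.0003],
    [0, 0, -0.0003]
  ],
  "rotation": [
    [0, 0, -0.025],
    [0, 0, -0.025],
    [0, 0, -0.025],
    [0, 0, -0.025]
  ]
}}

```text
clock: 16.9
position: [0.579, 0.2916, 0.0749]
eef_rot: [-0.15, 0.692, 0.15, 0.69]
contact_force: [-4.6, 2.1, 3.7]
grip_width: 0.029
```

```bash
python3 s.py|tail -c 120
```

```text
[-0.001, 0.91, 0.414], [-1.0, -0.0, -0.003]] F [-4.63  2.14  3.74] T [0.625 0.635 0.014] g 0.029
psi 114.46937149212364
```

Request:
{"op": "send_rows", "data": {
  "offset": [
    [0, 0, -0.0003],
    [0, 0, -0.0003],
    [0, 0, -0.0003],
    [0, 0, -0.0003]
  ],
  "rotation": [
    [0, 0, -0.025],
    [0, 0, -0.025],
    [0, 0, -0.025],
    [0, 0, -0.025]
  ]
}}

```text
clock: 17.3
position: [0.5789, 0.2919, 0.0746]
eef_rot: [-0.08, 0.704, 0.08, 0.702]
contact_force: [-3.8, 3.5, 3.8]
grip_width: 0.0291
```

```bash
python3 s.py|tail -c 120; python3 - <<'E'
from m import *
p,d,C=shot('scene','s9'); 
cv2.imwrite('pics/s9z.png',cv2.resize(p[180:270,220:330,::-1],None,fx=7,fy=6.6,interpolation=cv2.INTER_CUBIC))
E
```

```text
[-0.0, 0.974, 0.225], [-1.0, 0.0, -0.003]] F [-3.83  3.5   3.81] T [0.907 0.743 0.07 ] g 0.0291
psi 103.02221284844703
```

View pics/s9z.png

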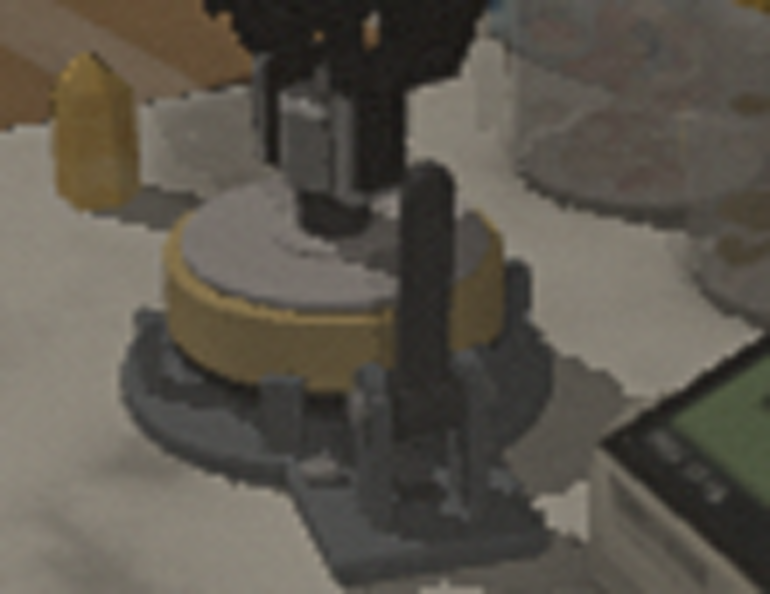

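Request:
{"op": "send_rows", "data": {
  "offset": [
    [0, 0.001, -0.0003],
    [0, 0, -0.0003],
    [0, 0, -0.0003]
  ],
  "rotation": [
    [0, 0, -0.025],
    [0, 0, -0.025],
    [0, 0, -0.025]
  ]
}}

```text
clock: 17.65
position: [0.5789, 0.2921, 0.0743]
eef_rot: [-0.027, 0.708, 0.027, 0.705]
contact_force: [-3.8, 4.4, 3.2]
grip_width: 0.0293
```

```bash
python3 s.py|tail -c 120
```

```text
, [-0.0, 0.997, 0.077], [-1.0, 0.0, -0.003]] F [-3.82  4.37  3.24] T [0.897 0.798 0.043] g 0.0293
psi 94.42830316461175
```

Request:
{"op": "send_rows", "data": {
  "offset": [
    [0, 0, -0.0003],
    [0, 0, -0.0003],
    [0, 0, -0.0003]
  ],
  "rotation": [
    [0, 0, -0.025],
    [0, 0, -0.025],
    [0, 0, -0.025]
  ]
}}

```text
clock: 17.95
position: [0.5789, 0.2924, 0.0741]
eef_rot: [0.026, 0.708, -0.025, 0.705]
contact_force: [-3.9, 4.2, 2.8]
grip_width: 0.0293
```

```bash
python3 s.py|tail -c 120
```

```text
[0.001, 0.997, -0.072], [-1.0, 0.0, -0.003]] F [-3.93  4.2   2.78] T [1.097 0.78  0.057] g 0.0293
psi 85.84246105732484
```

Request:
{"op": "send_rows", "data": {
  "offset": [
    [0, 0, -0.0003],
    [0, 0, -0.0003],
    [0, 0, -0.0003]
  ],
  "rotation": [
    [0, 0, -0.025],
    [0, 0, -0.025],
    [0, 0, -0.025]
  ]
}}

```text
clock: 18.25
position: [0.5789, 0.2926, 0.0739]
eef_rot: [0.079, 0.704, -0.078, 0.701]
contact_force: [-2.7, 6.1, 2.2]
grip_width: 0.0293
```

```bash
python3 s.py|tail -c 120
```

```text
[0.001, 0.975, -0.221], [-1.0, 0.0, -0.004]] F [-2.67  6.11  2.21] T [1.208 0.775 0.06 ] g 0.0293
psi 77.25804916639746
```

Request:
{"op": "send_rows", "data": {
  "offset": [
    [-0.002, 0.004, -0.0003],
    [0, 0, -0.0003]
  ],
  "rotation": [
    [0, 0, -0.025],
    [0, 0, -0.025]
  ]
}}

```text
clock: 18.45
position: [0.5789, 0.2929, 0.0738]
eef_rot: [0.113, 0.699, -0.114, 0.697]
contact_force: [-1.6, 2.0, 2.3]
grip_width: 0.0289
```

```bash
python3 s.py|tail -c 120
```

```text
0.0, 0.948, -0.317], [-1.0, -0.001, -0.002]] F [-1.63  1.97  2.3 ] T [0.593 0.26  0.084] g 0.0289
psi 71.49859579366158
```

Request:
{"op": "send_rows", "data": {
  "offset": [
    [0, 0, -0.0003],
    [0, 0, -0.0003]
  ],
  "rotation": [
    [0, 0, -0.025],
    [0, 0, -0.025]
  ]
}}

```text
clock: 18.65
position: [0.5789, 0.293, 0.0737]
eef_rot: [0.148, 0.692, -0.148, 0.69]
contact_force: [-1.0, 2.7, 1.5]
grip_width: 0.0292
```

```bash
python3 s.py|tail -c 120
```

```text
.001, 0.912, -0.41], [-1.0, -0.001, -0.003]] F [-1.05  2.73  1.52] T [0.729 0.318 0.103] g 0.0292
psi 65.76876885503238
```

Request:
{"op": "send_rows", "data": {
  "offset": [
    [0, 0, -0.0003],
    [0, 0, -0.0003]
  ],
  "rotation": [
    [0, 0, -0.025],
    [0, 0, -0.025]
  ]
}}

```text
clock: 18.85
position: [0.579, 0.2931, 0.0735]
eef_rot: [0.183, 0.684, -0.183, 0.682]
contact_force: [-1.0, 4.2, 1.0]
grip_width: 0.0293
```

```bash
python3 s.py|tail -c 120
```

```text
0.001, 0.866, -0.499], [-1.0, -0.0, -0.003]] F [-0.98  4.17  1.  ] T [0.848 0.239 0.055] g 0.0293
psi 60.04358902129217
```

```bash
cat > av.py <<'E'
from m import *
T=[];F=[];E=[]
for i in range(8):
    manip.read_camera('scene'); s=manip.state(); T.append(s['ft_torque']);F.append(s['contact_force']);E.append(s['joint_efforts'])
T=np.array(T);E=np.array(E)
print('t',s['clock'],'T',T.mean(0).round(3),'sdz',T[:,2].std().round(3),'F',np.mean(F,0).round(2),'e6',E[:,5].mean().round(3),E[:,5].std().round(3),'z',s['position'][2].round(4))
M=R.from_quat(s['eef_rot']).as_matrix(); print('psi',np.degrees(np.arctan2(M[1,1],M[0,1]))%360)
E
python3 av.py
```

```text
t 19.25 T [ 1.089  0.382 -0.099] sdz 0.069 F [-2.04  4.88  2.02] e6 -0.023 0.285 z 0.0735
psi 60.2348805320066
```

Request:
{"op": "send_rows", "data": {
  "offset": [
    [0, 0.002, -0.0002],
    [0, 0, -0.0002]
  ],
  "rotation": [
    [0, 0, -0.02],
    [0, 0, -0.02]
  ]
}}

```text
clock: 19.45
position: [0.5791, 0.2932, 0.0734]
eef_rot: [0.209, 0.676, -0.209, 0.675]
contact_force: [-0.8, 4.4, 1.5]
grip_width: 0.0293
```

```bash
python3 s.py|tail -c 120
```

```text
0.0, 0.825, -0.565], [-1.0, -0.001, -0.002]] F [-0.81  4.38  1.53] T [0.802 0.246 0.148] g 0.0293
psi 55.57133544628414
```

Request:
{"op": "send_rows", "data": {
  "offset": [
    [0, 0, -0.0002]
  ],
  "rotation": [
    [0, 0, -0.02]
  ]
}}

```text
clock: 19.55
position: [0.5792, 0.2933, 0.0733]
eef_rot: [0.223, 0.672, -0.223, 0.67]
contact_force: [-1.0, 3.5, 3.0]
grip_width: 0.0295
```

```bash
python3 s.py|tail -c 120
```

```text
001, 0.802, -0.598], [-1.0, -0.001, -0.002]] F [-1.01  3.54  2.96] T [0.834 0.282 0.15 ] g 0.0295
psi 53.27550640695822
```

Request:
{"op": "send_rows", "data": {
  "offset": [
    [0, 0, -0.0002]
  ],
  "rotation": [
    [0, 0, -0.02]
  ]
}}

```text
clock: 19.65
position: [0.5792, 0.2933, 0.0733]
eef_rot: [0.236, 0.667, -0.236, 0.666]
contact_force: [-1.2, 4.4, 2.5]
grip_width: 0.029
```

```bash
python3 s.py|tail -c 120
```

```text
0.001, 0.777, -0.63], [-1.0, -0.001, -0.002]] F [-1.23  4.36  2.45] T [0.85  0.28  0.151] g 0.029
psi 50.98348635964209
```

Request:
{"op": "send_rows", "data": {
  "offset": [
    [0, 0, -0.0002]
  ],
  "rotation": [
    [0, 0, -0.02]
  ]
}}

```text
clock: 19.75
position: [0.5792, 0.2933, 0.0732]
eef_rot: [0.249, 0.663, -0.249, 0.661]
contact_force: [-0.4, 3.8, 1.5]
grip_width: 0.0297
```

```bash
python3 s.py|tail -c 120
```

```text
001, 0.751, -0.66], [-1.0, -0.001, -0.002]] F [-0.44  3.75  1.5 ] T [0.907 0.199 0.158] g 0.0297
psi 48.692614284283046
```

Measured while turning, the moment has climbed steadily from about 0.05 to 0.15–0.16 N m over the last half radian. The plate is bearing lightly, so I'm releasing the nut.

Request:
{"op": "send_rows", "data": {
  "offset": [
    [0, 0, 0],
    [0, 0, 0],
    [0, 0, 0],
    [0, 0, 0],
    [0, 0, 0.06],
    [0, 0, 0.14],
    [0, 0, 0.16],
    [0, 0, 0.14],
    [0, 0, 0.04],
    [0, 0, 0],
    [0, 0, 0]
  ],
  "rotation": [
    [0, 0, 0],
    [0, 0, 0],
    [0, 0, 0],
    [0, 0, 0],
    [0, 0, 0],
    [0, 0, 0],
    [0, 0, 0],
    [0, 0, 0],
    [0, 0, 0],
    [0, 0, 0],
    [0, 0, 0]
  ],
  "fingers": 0.6
}}

```text
clock: 20.85
position: [0.5789, 0.2926, 0.2068]
eef_rot: [0.249, 0.663, -0.25, 0.661]
contact_force: [-0.9, -0.2, -1.4]
grip_width: 0.0517
```

```bash
python3 s.py; python3 - <<'E'
from lev import *
lev('s10')
p,d,C=shot('wrist','w10'); P=cloud(d,C); z=P[...,2]; r=np.linalg.norm(P[...,:2]-[.5807,.2924],axis=-1)
for a,b in ((.02,.042),(.047,.0505)):
    s=z[(r>a)&(r<b)&(d>.1)&(z>.04)&(z<.07)]; print(a,len(s),np.median(s))
p,d,C=shot('top','t10'); P=cloud(d,C); z=P[...,2]; r=np.linalg.norm(P[...,:2]-[.5807,.2924],axis=-1)
for a,b in ((0,.012),):
    s=z[(r>a)&(r<b)&(d>.1)]; print(a,len(s),np.median(s))
E
```

```text
t 20.85 q [4.680e-01 4.650e-01 2.650e-01 1.374e+00 1.000e-03 1.189e+00] p [0.5789 0.2926 0.2068] R [[-0.004, 0.66, 0.751], [-0.001, 0.751, -0.66], [-1.0, -0.003, -0.002]] F [-0.93 -0.17 -1.36] T [-0.046 -0.015 -0.005] g 0.0517
psi 48.6777873982711
0.73 330
0.04 46 [0.5607 0.1939 0.0463]
0.05 53 [0.5615 0.197  0.0534]
0.06 32 [0.5601 0.1963 0.0642]
0.07 31 [0.5612 0.1947 0.0747]
0.08 30 [0.5606 0.1937 0.0844]
0.09 33 [0.5616 0.1918 0.0956]
0.1 36 [0.5602 0.1913 0.1053]
0.11 38 [0.5595 0.1901 0.1155]
0.12 18 [0.561  0.1906 0.122 ]
angle 1.4561866154658474
0.02 4226 0.05436805225108854
0.047 1105 0.05038346034776592
0 534 0.7009381939284457
```

View pics/s10z.png

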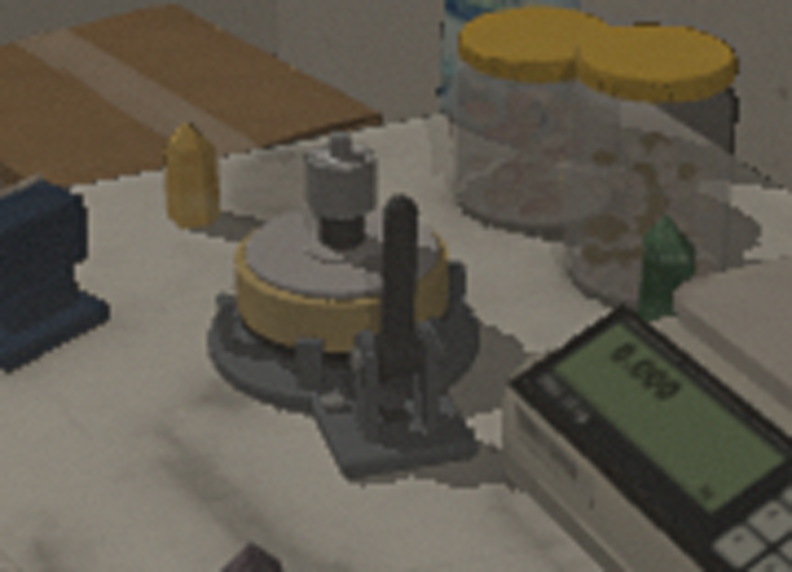

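View pics/w10.png

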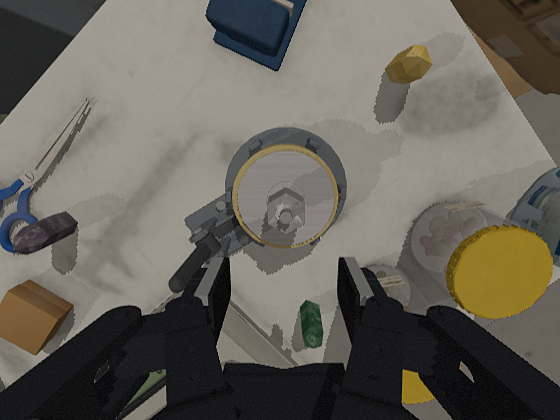

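```bash
python3 - <<'E'
from m import *
def an(P,d=None):
    z=P[...,2]; r=np.linalg.norm(P[...,:2]-[.5807,.2924],axis=-1)
    o=[]
    for a,b,l,h in ((.02,.042,.045,.07),(.0475,.0503,.045,.058),(.054,.064,.005,.018),(.07,.12,-.006,.004)):
        s=z[(r>a)&(r<b)&(z>l)&(z<h)]; o.append((len(s),round(np.median(s)*1000,2)))
    print(o)
an(np.load('w0.npy'))
for i in range(2):
    p,d,C=shot('wrist','w11'); an(cloud(d,C))
    p,d,C=shot('top','t11'); an(cloud(d,C))
E
```

```text
[(5176, np.float64(57.18)), (871, np.float64(51.2)), (1910, np.float64(10.42)), (16832, np.float64(0.38))]
[(4230, np.float64(54.41)), (898, np.float64(50.32)), (1645, np.float64(10.46)), (21642, np.float64(0.48))]
[(0, np.float64(nan)), (0, np.float64(nan)), (0, np.float64(nan)), (609, np.float64(0.45))]
[(4204, np.float64(54.38)), (886, np.float64(50.37)), (1626, np.float64(10.44)), (21592, np.float64(0.47))]
[(0, np.float64(nan)), (0, np.float64(nan)), (0, np.float64(nan)), (615, np.float64(0.27))]
  return _methods._mean(a, axis=axis, dtype=dtype,
  ret = ret.dtype.type(ret / rcount)
```

The roll has sunk about 0.85 mm, which is about 7 N, so about 31 N can be expected once shut. Next I move with closed fingers to the spindle side of the lever.

Request:
{"op": "send_rows", "data": {
  "offset": [
    [-0.005, -0.034, -0.01],
    [-0.005, -0.034, -0.02],
    [-0.005, -0.034, -0.02],
    [-0.005, -0.034, -0.02],
    [-0.005, -0.034, -0.02],
    [-0.005, -0.034, -0.02],
    [-0.005, -0.034, -0.02],
    [-0.006, -0.032, -0.02],
    [0, 0, 0],
    [0, 0, 0],
    [0, 0, 0]
  ],
  "rotation": [
    [0, 0, -0.0634],
    [0, 0, -0.0634],
    [0, 0, -0.0634],
    [0, 0, -0.0634],
    [0, 0, -0.0634],
    [0, 0, -0.0634],
    [0, 0, -0.0634],
    [0, 0, -0.0634],
    [0, 0, 0],
    [0, 0, 0],
    [0, 0, 0]
  ],
  "fingers": 0
}}

```text
clock: 22.35
position: [0.5692, 0.2258, 0.1708]
eef_rot: [0.539, 0.459, -0.538, 0.457]
contact_force: [0.1, -0.3, -0.6]
grip_width: -0.0001
```

```bash
python3 s.py; python3 - <<'E'
from m import *
u=np.array([-.163,-.987,0]); zz=np.array([0,0,1.])
piv=np.array([.5648,.2012,.046]); r=.052
def tcp(th): 
    n=-np.sin(th)*u+np.cos(th)*zz
    return piv+r*(np.cos(th)*u+np.sin(th)*zz)+.005*n-.011*u
T=np.r_[1.46,np.linspace(1.4,0,15)]; Q=[tcp(t) for t in T]
print(Q[0].round(4))
for i in range(1,len(T)): print(T[i].round(2),((Q[i]-Q[i-1])/.25).round(4).tolist(),Q[i].round(4))
p,d,C=shot('wrist','w12')
E
```

```text
t 22.35 q [3.760e-01 4.120e-01 8.500e-02 1.244e+00 2.000e-03 2.109e+00] p [0.5692 0.2258 0.1708] R [[-0.001, 0.987, -0.161], [0.002, -0.161, -0.987], [-1.0, -0.001, -0.002]] F [ 0.11 -0.27 -0.58] T [0.026 0.025 0.028] g -0.0001
psi 350.72237635969026
[0.5665 0.2113 0.0982]
1.4 [-0.002, -0.0124, -0.0006] [0.566  0.2082 0.0981]
1.3 [-0.0034, -0.0205, -0.0026] [0.5651 0.2031 0.0974]
1.2 [-0.0033, -0.0201, -0.0047] [0.5643 0.1981 0.0963]
1.1 [-0.0032, -0.0195, -0.0067] [0.5635 0.1932 0.0946]
1.0 [-0.0031, -0.0188, -0.0086] [0.5627 0.1885 0.0925]
0.9 [-0.0029, -0.0178, -0.0105] [0.562  0.184  0.0898]
0.8 [-0.0028, -0.0167, -0.0122] [0.5613 0.1798 0.0868]
0.7 [-0.0025, -0.0154, -0.0139] [0.5606 0.176  0.0833]
0.6 [-0.0023, -0.014, -0.0153] [0.5601 0.1725 0.0795]
0.5 [-0.002, -0.0124, -0.0167] [0.5595 0.1694 0.0753]
0.4 [-0.0018, -0.0107, -0.0179] [0.5591 0.1667 0.0709]
0.3 [-0.0015, -0.0089, -0.0188] [0.5587 0.1645 0.0661]
0.2 [-0.0012, -0.007, -0.0197] [0.5584 0.1627 0.0612]
0.1 [-0.0008, -0.005, -0.0203] [0.5582 0.1615 0.0562]
0.0 [-0.0005, -0.003, -0.0207] [0.5581 0.1607 0.051 ]
```

View pics/w12.png

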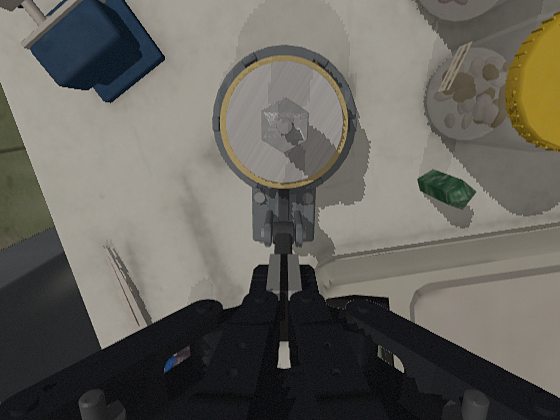

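Request:
{"op": "send_rows", "data": {
  "offset": [
    [0, 0, -0.08],
    [0, 0, -0.1],
    [0, 0, -0.08],
    [0, 0, -0.03],
    [0, 0, 0],
    [-0.003, -0.02, 0],
    [-0.003, -0.02, 0],
    [-0.0035, -0.0205, -0.002]
  ],
  "rotation": [
    [0, 0, 0],
    [0, 0, 0],
    [0, 0, 0],
    [0, 0, 0],
    [0, 0, 0],
    [0, 0, 0],
    [0, 0, 0],
    [0, 0, 0]
  ]
}}

```text
clock: 23.2
position: [0.5672, 0.2101, 0.0986]
eef_rot: [0.54, 0.458, -0.539, 0.457]
contact_force: [0.2, 3.4, 2.1]
grip_width: -0.0001
```

```bash
python3 s.py
```

```text
t 23.2 q [ 3.540e-01  4.420e-01 -5.900e-02  1.068e+00  2.000e-03  2.089e+00] p [0.5672 0.2101 0.0986] R [[0.001, 0.986, -0.164], [0.003, -0.164, -0.986], [-1.0, 0.0, -0.003]] F [0.2  3.44 2.12] T [ 0.621 -0.138 -0.035] g -0.0001
psi 350.55597035819426
```

Contact came where expected, at 3.4 N. Sweeping the lever down along the arc.

Request:
{"op": "send_rows", "data": {
  "offset": [
    [-0.002, -0.011, -0.001],
    [-0.0035, -0.0205, -0.0025],
    [-0.0035, -0.02, -0.0045],
    [-0.003, -0.0195, -0.0065],
    [-0.003, -0.019, -0.0085],
    [-0.003, -0.018, -0.0105],
    [-0.003, -0.0165, -0.012],
    [-0.0025, -0.0155, -0.014],
    [0, 0, 0]
  ],
  "rotation": [
    [0, 0, 0],
    [0, 0, 0],
    [0, 0, 0],
    [0, 0, 0],
    [0, 0, 0],
    [0, 0, 0],
    [0, 0, 0],
    [0, 0, 0],
    [0, 0, 0]
  ]
}}

```text
clock: 24.1
position: [0.5602, 0.1745, 0.0819]
eef_rot: [-0.539, -0.458, 0.54, -0.456]
contact_force: [0.4, 0.2, -0.1]
grip_width: -0.0001
```

```bash
python3 s.py;  python3 - <<'E'
from m import *
p,d,C=shot('wrist','w13')
E
```

```text
t 24.1 q [ 3.010e-01  4.290e-01 -1.280e-01  1.016e+00  2.000e-03  2.037e+00] p [0.5602 0.1745 0.0819] R [[-0.002, 0.986, -0.165], [0.001, -0.165, -0.986], [-1.0, -0.003, -0.001]] F [ 0.41  0.21 -0.08] T [-0.024  0.013  0.049] g -0.0001
psi 350.51834847779713
```

View pics/w13.png

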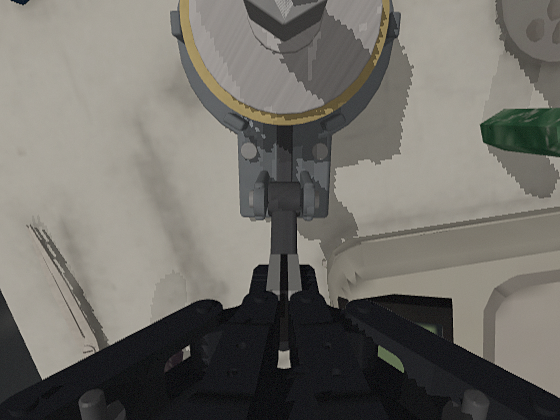

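Request:
{"op": "send_rows", "data": {
  "offset": [
    [-0.0025, -0.014, -0.0155],
    [-0.002, -0.0125, -0.0165],
    [-0.002, -0.0105, -0.018],
    [-0.0015, -0.009, -0.019],
    [-0.001, -0.007, -0.0195],
    [-0.001, -0.005, -0.02],
    [-0.0005, -0.003, -0.0205],
    [0, 0, -0.006],
    [0, 0, 0]
  ],
  "rotation": [
    [0, 0, 0],
    [0, 0, 0],
    [0, 0, 0],
    [0, 0, 0],
    [0, 0, 0],
    [0, 0, 0],
    [0, 0, 0],
    [0, 0, 0],
    [0, 0, 0]
  ]
}}

```text
clock: 25.05
position: [0.5581, 0.1601, 0.0508]
eef_rot: [0.54, 0.458, -0.539, 0.456]
contact_force: [-8.9, -0.5, 26.1]
grip_width: -0.0002
```

```bash
python3 s.py;  python3 - <<'E'
from m import *
p,d,C=shot('scene','s14'); P=cloud(d,C)
cv2.imwrite('pics/s14z.png',cv2.resize(p[160:290,190:370,::-1],None,fx=4.4,fy=4.4,interpolation=cv2.INTER_CUBIC))
E
```

```text
t 25.05 q [ 2.780e-01  4.450e-01 -1.900e-01  9.340e-01  2.000e-03  2.014e+00] p [0.5581 0.1601 0.0508] R [[0.0, 0.986, -0.164], [0.003, -0.164, -0.986], [-1.0, -0.0, -0.003]] F [-8.91 -0.46 26.08] T [-0.054  1.979  0.021] g -0.0002
psi 350.5521167093379
```

View pics/s14z.png

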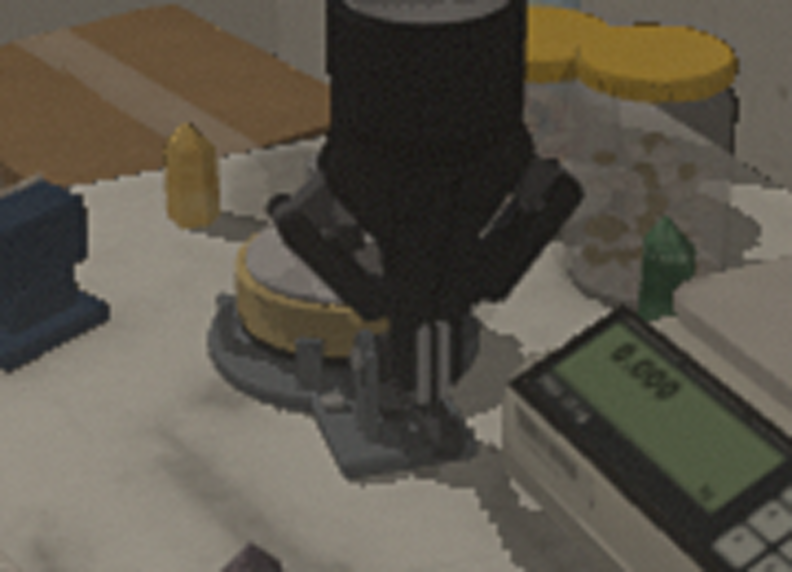

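The stop is felt: 26 N at z = 50.8 mm, which is the level lever's top. Backing off.

Request:
{"op": "send_rows", "data": {
  "offset": [
    [0, 0, 0.01],
    [0, 0, 0.05],
    [0, 0, 0.1],
    [0, 0, 0.14],
    [0, 0, 0.14],
    [0, 0, 0.12],
    [0, 0, 0.06],
    [0, 0, 0],
    [0, 0, 0]
  ],
  "rotation": [
    [0, 0, 0],
    [0, 0, 0],
    [0, 0, 0],
    [0, 0, 0],
    [0, 0, 0],
    [0, 0, 0],
    [0, 0, 0],
    [0, 0, 0],
    [0, 0, 0]
  ]
}}

```text
clock: 26.0
position: [0.5581, 0.1599, 0.2035]
eef_rot: [0.54, 0.458, -0.539, 0.456]
contact_force: [1.1, 0.3, -1.2]
grip_width: 0.0002
```

```bash
python3 s.py;  python3 - <<'E'
from m import *
p,d,C=shot('wrist','w15'); P=cloud(d,C); z=P[...,2]; r=np.linalg.norm(P[...,:2]-[.5807,.2924],axis=-1)
for a,b,l,h in ((.02,.042,.045,.07),(.0475,.0503,.04,.058),(.054,.064,.005,.018),(.07,.12,-.006,.004)):
    s=z[(r>a)&(r<b)&(z>l)&(z<h)]; print(len(s),round(np.median(s)*1000,2))
q=P[manip.trace('lever_grip','wrist')[0]['pixels']]
q=q[(q[:,2]>.03)&(q[:,2]<.13)]
for y0 in np.arange(.11,.2,.01):
    s=q[(q[:,1]>y0)&(q[:,1]<y0+.01)]
    if len(s)>5: print(round(y0+.005,3),len(s),np.median(s,axis=0).round(4))
C=manip.calibration('scene');manip.read_camera('scene')
for t in ['amethyst_point','jade_point','citrine_point','lever_grip']:
    print(t,[(round(a['score'],2),np.round(w(C,a['xyz']),3).tolist()) for a in manip.mark_of(t,'scene')[:1]])
E
```

```text
t 26.0 q [2.780e-01 3.440e-01 6.600e-02 1.293e+00 2.000e-03 2.014e+00] p [0.5581 0.1599 0.2035] R [[-0.001, 0.986, -0.164], [0.002, -0.164, -0.986], [-1.0, -0.001, -0.001]] F [ 1.11  0.32 -1.21] T [-0.064 -0.014  0.047] g 0.0002
psi 350.54221571115954
5403 51.56
908 47.66
2094 10.44
17538 0.39
0.125 60 [0.5526 0.1275 0.0513]
0.135 148 [0.5533 0.1349 0.0513]
0.145 153 [0.5552 0.1453 0.0513]
0.155 152 [0.557  0.155  0.0511]
0.165 159 [0.5584 0.165  0.0512]
0.175 160 [0.5602 0.1751 0.0512]
0.185 164 [0.5617 0.1851 0.0511]
0.195 196 [0.5644 0.1954 0.0539]
amethyst_point [(0.31, [0.561, 0.206, 0.045])]
jade_point [(0.79, [0.714, 0.218, -0.003])]
citrine_point [(0.62, [0.561, 0.463, 0.0])]
lever_grip [(0.75, [0.552, 0.137, 0.042])]
```

View pics/w15.png

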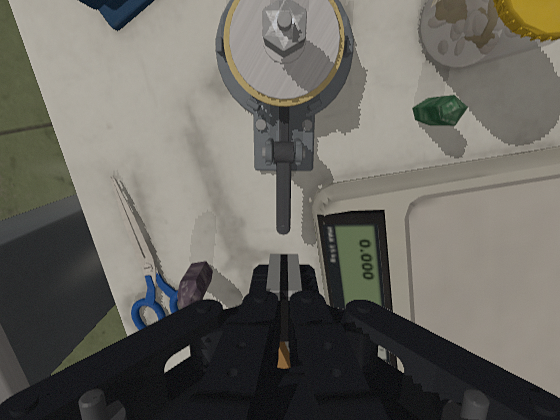

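The lever (283,190) lies level, with its top at 51.1–51.3 mm along its whole length. The roll has sunk about 3.5 mm in all, which is about 28 N, and the stones are standing. Handing in.

```bash
python3 -c "
from plant import manip; print(manip.sign_off())"
```

```text
the job is handed in; nothing more can be done
None
```

The job is done and handed in at about 26 s. No verdict was reported, so the results below are my own measurements.

- **Opening:** I gripped the lever, lifted it through its arc, and measured it at 1.46 rad. The roll was still loose then.
- **Setting the nut:** I turned the nut about 3.65 rad clockwise, until the moment rose from about 0.05 to 0.15–0.16 N m. In the wrist depth image the roll had sunk about 0.85 mm, which is roughly 7 N.
- **Shutting:** I pushed the lever down with closed fingers until it met its stop, at 26 N on the fingertips, then backed the arm clear.

**Last checks**
- **Lever:** it is level, with its top at 51.1–51.3 mm along its length.
- **Roll:** it is about 3.5 mm lower than at the start, so about 28 N against the 14–40 N allowed. This comes from depth and the stated spring rate; I had no direct reading of the contact force.
- **Stones:** jade and citrine were found within a few mm of where they started. The network missed amethyst in the last scene picture: its one hit was a low-score false one on the lever pivot. The wrist picture shows it in place.

**What disagreed**
- Moment readings taken with the nut at rest were noisy and even changed sign, so I used only those taken while turning.
- One finger brushed the scale with about 3.5 N while I was taking hold of the lever.

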